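# Fit the amber filter in a push-to-open filter drawer

## Robot

A 7-joint arm with a two-finger parallel gripper is mounted at the origin on the work surface. World frame = base frame: x ahead of the robot, y to its left, z up, the work surface at z = 0. Lengths are in m, angles in rad, forces in N, time in s.
With the tool pointing down it reaches from about 0.425 to 0.925 m from the base axis. Payload 6.8 kg.
Tool frame: the origin (TCP) lies on the centre line of the jaws, within the pads' length; the fingertips stand bot.finger_overhang ahead of it and the grasp point (between the pads) lies 3 mm ahead of it (bot.finger_overhang is the distance from the TCP to the fingertips, in m); z points along the fingers, y is the direction in which the jaws open and shut (so a half turn about z gives the same grasp; the last joint's range is limited). The gripper opens to 85 mm and grips with 20 to 120 N. Pads are 22 mm wide; open, the fingers measure 114 mm over their backs; the gripper's body (76 mm by 85 mm) begins 54 mm behind the grasp point. The pads swing forward as they close: fully open they stand 13 mm farther back than shut.
Start: joints at [1.071, 0.477, 0.022, 1.555, -0.011, 1.109, -0.083], TCP at [0.258, -0.624, 0.253] pointing down, gripper open.
Joint ranges: [-2.96, 2.96], [-0.34, 2.1], [-1.41, 1.46], [0.24, 2.44], [-1.37, 4.51], [0.17, 1.92], [-2.96, 2.96]. Speed limits (rad/s): [2.39, 2.39, 3.14, 3.14, 3.14, 3.14, 3.14].

## Interface

Orientations are given as a unit quaternion [w, x, y, z].
In Python, from station import bot gives the robot as it stands.
- The arm moves only by the tool drive_tool, never from a script. Its argument "increments" is text: rows parted by semicolons, each of 4 numbers parted by spaces: the shift along the world's x, y, z in m, then the turn about the world's z in rad. In form: tx ty tz spin; .... A call has 1 to 12 rows; each row shifts and turns the commanded pose from where the row before left it; what a row does not reach is not made up. A row lasts 1/12 s, in which the tool goes at most 41.7 mm and 7.16 degrees, less where a joint would pass 70% of its speed; a pose out of reach is approached as far as the arm can. A call is refused whole if a number of a shift passes 0.0417 or a number of a turn 0.125, either way. A call with a gripper value outside its range is refused whole. "grip" is the opening, from 0 (shut) to 1 (fully open), set as the call begins (left out, the last holds). The fingers move at their own pace and stop on an object; "squeeze" is the grip in N (left out, the last holds). Time passes only in rows, so rows that do not move let the fingers close. It gives the time, the measured TCP pose, the force and the opening at its end, in the units of the state.
- bot.get_obs(): the state, without advancing time (a new reading comes with each control period).
- bot.read_camera(name): name is "scene" or "top" or "wrist"; returns the picture (384x512x3 uint8, red, green, blue); there is no depth.
- bot.calibration(name): a dict with "fx", "fy", "cx", "cy" (pixels), "camera_from_world" (4x4, takes a point from world to camera coordinates). Camera axes: x right, y down, z forward; pixel columns grow to the right and rows downward; lengths in m; the calibration is good to about 2 mm. The wrist camera is an equidistant fisheye: a pixel r from the principal point sees the ray r / f radians off the axis. A picture is of the moment at which its call begins: read the wrist's pose just before it. calibration takes no time and is no camera call; for the wrist camera it gives the pose at the moment of the call.
- bot.hand_in(): hands the job in, once; it reports no verdict.
The state is a dict: "t": time; "q": joint angles; "joint_vel": joint speeds; "joint_torque": joint torques, N m; "eef_pos": TCP position; "tool_rot": TCP orientation; "contact_force": force on the tool from outside, world axes, zero at the start; "torque": the same for the moment, N m; "gripper_width": opening from 0.0 (shut) to 1.0 (fully open).
Only numpy, scipy, OpenCV 4.12 (cv2) and the standard library are available. Lean on these libraries where they do the work, as an engineer would, in place of code of your own. Each camera call takes 0.05 s, during which the arm holds its last target.

## Task

Fit the amber filter in the light source: press the black drawer front in by feel until its touch latch lets go and the drawer springs out, lower the amber filter flat into the drawer's nest without dropping it, then push the drawer in until it latches shut and let go. Press only as hard as the latch needs, never more than about 18 N, and leave the green filter and everything else on the bench where it is.

Things in the scene. Friction and masses are not known exactly. Their poses are not given: they have to be found in the camera images.
- filter_unit: light source's filter unit, fixed to the bench: cream housing 190 mm deep (x), 150 wide (y), 92 high, low capped light exit (6 mm higher) on top near the front, beige lamp house 139 mm high behind. Origin: centre of the housing's underside. Its +x points into the unit: the drawer is pushed in along +x, springs out along -x. Housing's front plane at x = -95 mm
- drawer (a joint): how far the drawer stands out (m): 0 latched shut, 0.080 sprung fully out, negative while pressed in beyond shut. A damped spring pushes it out all along: 6 N when shut, 3 N when out, 3 N more when pushed at 0.1 m/s. Push-push latch: each press to the rubber stop beyond shut, then letting go, changes it over: shut springs out, out latches at 0. Let go before the stop: nothing changes
- latch_face (a point): centre of the housing's front plane, 56 mm above the bench, fixed, axes as the unit's; the latch with its rubber stop is hidden inside. How far beyond shut the stop lies differs from unit to unit, 4 to 14 mm, and must be felt: there the force climbs from 6-7 N by 10 N per mm. The latch has surely changed over at 11 N; above 18 N on drawer or housing the slide is strained
- drawer_front (a point): centre of the drawer front's flat black outer face, where to press (grey dot), 56 mm above the bench; moves with the drawer; axes as the unit's (+x = push). Face upright, 124 mm wide, from 30 mm below to 26 mm above this point, its top 10 mm below the housing's top. Front 8 mm thick, its face 26 mm ahead of the housing when shut
- drawer_nest (a point): where a seated filter's centre belongs: 52 mm behind the outer face, 56 mm above the bench, 6 mm above the nest floor; moves with the drawer, axes as the unit's. Square pocket 52 by 52 mm; guides 4 mm thick, 6-8 mm high, with lead-ins; its two y sides are open for 34 mm in the middle and the tray cut out there (22 to 49 mm off centre), so fingers can straddle the filter across y. Clear when out
- amber_filter_mid (a point): centre of the filter to fit: orange-amber glass in a black square frame 50 by 50 mm, 12 mm thick, 40 to 85 g, lying flat (this point is 6 mm above its underside). x and y along the frame's edges, z up; all four ways round are equal
- green_filter_mid (a point): centre of the other filter, the same frame with green glass; not wanted now. Same axes
- lens_barrel: black lens barrel standing upright, 44 mm diameter, 50 mm tall; origin at the centre of its underside. Leave it alone
- screw_jar: small amber jar with a white lid, 48 mm diameter, 55 mm tall; origin at the centre of its underside. Leave it alone
- screwdriver: grey-handled screwdriver lying on the bench, 170 mm long; origin near its middle. Leave it alone
- spacer_ring: aluminium spacer ring lying flat, 52 mm outer diameter, 12 mm high; origin at the centre of its underside. Leave it alone
- dust_cap: black round dust cap, 44 mm diameter, 13 mm high; origin at the centre of its underside. Leave it alone
- wrench: steel open-ended wrench lying on the bench, 140 mm long; origin near its middle. Leave it alone
There are look-alikes about, which are no part of the job. Leave any purple or yellow look-alike of the part that bears amber_filter_mid alone.

How it is judged:
On the way, in this order (a step that is already met when the one before it is completed fails the run):
1. the drawer has sprung out (more than 70 mm) (value of joint drawer above 0.07 m), for 0.2 s.
2. with the drawer out, the amber filter lies flat and seated in the nest and is let go (distance between amber_filter_mid and drawer_nest below 0.004 m and angle between amber_filter_mid's own z axis and vertical below 0.06 rad and value of joint drawer above 0.05 m and contact force between the fingers and amber_filter below 0.1 N), for 0.2 s.
At the end, for the whole second after the job is handed in: The drawer is latched shut by itself (within 3 mm of 0) with the amber filter seated flat in its nest (centre within 4 mm of its place, tilted less than 0.06 rad) and at rest (distance between amber_filter_mid and drawer_nest below 0.004 m and angle between amber_filter_mid's own z axis and vertical below 0.06 rad and value of joint drawer between -0.003 and 0.003 m and linear speed of amber_filter below 0.02 m/s); the robot touches nothing.
It fails at once if the robot presses on the filter unit or its drawer with more than 18 N (contact force between any of the fingers, the arm and filter_unit above 18 N).
It fails at once if the amber filter is dropped or thrown (faster than 0.4 m/s while no finger touches it) (linear speed of amber_filter above 0.4 m/s and contact force between the fingers and amber_filter below 0.05 N).
It fails at once if the green filter is moved by more than 20 mm (distance of green_filter_mid from where it was at the start of the episode above 0.02 m).
It fails at once if another thing on the bench is moved by more than 20 mm (distance of any of lens_barrel, screw_jar, screwdriver, spacer_ring, dust_cap, wrench from where it was at the start of the episode above 0.02 m).
It also fails if it takes over 72 s, if anything falls off the work surface, if the arm or the gripper's body presses on something with over 40 N, if the wrist force passes 120 N, or if a joint passes its speed limit or range.

## Working session

There is one attempt and no reset: what is moved stays moved. The work goes in short steps, Python scripts to look and compute and a tool call to move; the robot and the scene stay as the last step left them, time stands still between calls to the robot, and variables do not carry over. Pictures are saved under pics/ and viewed, and the job is handed in when it is done.

Besides the shell and the picture viewer there is one more tool, called after "Call:" as name(argument=value, ...) on one line, values as JSON. drive_tool: Moves the arm, as the interface text tells. Its arguments: {"type":"object","properties":{"increments":{"type":"string"},"grip":{"type":"number"},"squeeze":{"type":"number"}},"required":["increments"]}

```bash
ls; mkdir -p pics
python3 - <<'E'
from station import bot
import cv2,numpy as np
o=bot.get_obs();print({k:np.round(v,4) for k,v in o.items()}, bot.finger_overhang)
for n in("scene","top","wrist"):
    c=bot.calibration(n);print(n,c["fx"],c["fy"],c["cx"],c["cy"],np.round(c["camera_from_world"],4).tolist())
    cv2.imwrite(f"pics/a_{n}.png",bot.read_camera(n)[:,:,::-1])
E
```

```text
pics
{'t': np.float64(0.0), 'q': array([ 1.0709,  0.4778,  0.0223,  1.5565, -0.0115,  1.1093, -0.0831]), 'joint_vel': array([-0.0005,  0.001 , -0.0004, -0.    ,  0.0006, -0.0001, -0.0007]), 'joint_torque': array([ 6.00000e-04, -5.96463e+01,  1.60810e+00, -2.81208e+01,
        1.24000e-02,  9.30000e-03, -0.00000e+00]), 'eef_pos': array([ 0.2576, -0.6233,  0.2523]), 'tool_rot': array([-9.000e-04,  9.809e-01,  1.947e-01, -2.000e-04]), 'contact_force': array([-0.8223,  0.0859,  0.0978]), 'torque': array([ 0.0073,  0.0302, -0.0107]), 'gripper_width': np.float64(1.0013)} 0.022
scene 463.2400050107326 463.2400050107326 264.4581909936737 196.43526435549842 [[0.8136, 0.5813, 0.0143, -0.5129], [0.4477, -0.6106, -0.6533, -0.1585], [-0.371, 0.5379, -0.757, 1.2741], [0.0, 0.0, 0.0, 1.0]]
top 389.3883649766493 389.3883649766493 252.74221846469138 191.6382734060106 [[-0.0122, -0.9999, 0.0027, 0.1019], [-0.9915, 0.0117, -0.1297, 0.5433], [0.1297, -0.0043, -0.9915, 0.8869], [0.0, 0.0, 0.0, 1.0]]
wrist 297.3186396354542 297.3186396354542 253.01730185730244 194.15279678690288 [[0.3815, -0.9244, -0.0011, -0.6745], [-0.8928, -0.3687, 0.2589, -0.0337], [-0.2397, -0.0978, -0.9659, 0.3792], [0.0, 0.0, 0.0, 1.0]]
```

View pics/a_scene.png

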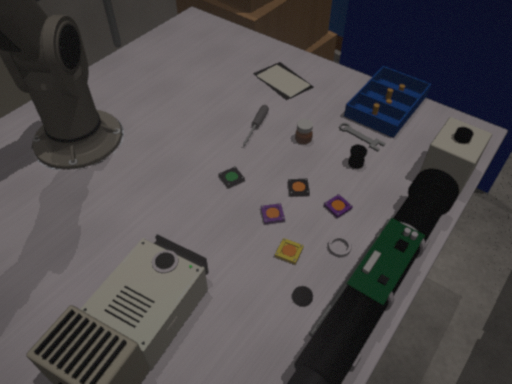

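View pics/a_top.png

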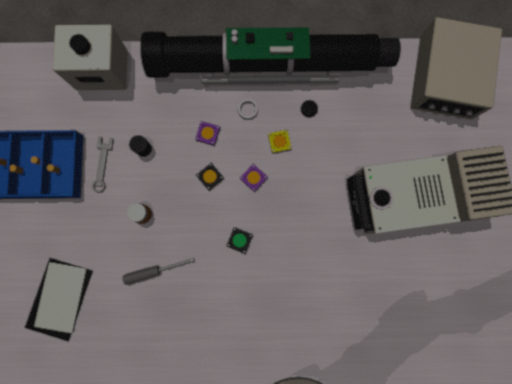

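View pics/a_wrist.png

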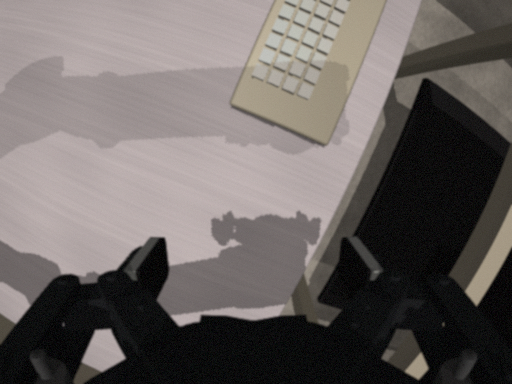

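The top view shows five filters. The black-framed orange one is at (209,176). The purple-framed ones are at (208,133) and (253,178), the yellow one is at (280,141), and the green one is at (240,240). The description calls for amber glass in a black frame, so (209,176) fits. The unit is at about (410,195) with its drawer front facing left, towards +y. I'll confirm with an enlarged crop.

```bash
cat > h.py <<'E'
import numpy as np,cv2
def cast(c,uv,z):
    T=np.array(c["camera_from_world"]);R=T[:3,:3];t=T[:3,3];o=-R.T@t
    d=R.T@np.array([(uv[0]-c["cx"])/c["fx"],(uv[1]-c["cy"])/c["fy"],1.])
    return o+d*(z-o[2])/d[2]
def proj(c,p):
    T=np.array(c["camera_from_world"]);q=T[:3,:3]@np.array(p)+T[:3,3]
    return np.array([c["cx"]+c["fx"]*q[0]/q[2],c["cy"]+c["fy"]*q[1]/q[2]])
E
python3 - <<'E'
import cv2
a=cv2.imread("pics/a_top.png")
b=cv2.resize(a[105:265,170:310],None,fx=4,fy=3.6,interpolation=cv2.INTER_CUBIC);cv2.imwrite("pics/b1.png",cv2.resize(a[115:255,180:310],None,fx=4,fy=4,interpolation=cv2.INTER_CUBIC))
cv2.imwrite("pics/b2.png",cv2.resize(a[140:250,335:512],None,fx=4.5,fy=4.5,interpolation=cv2.INTER_CUBIC))
s=cv2.imread("pics/a_scene.png")
cv2.imwrite("pics/b3.png",cv2.resize(s[220:384,20:220],None,fx=3.6,fy=3.6,interpolation=cv2.INTER_CUBIC))
E
```

```text
(no output)
```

View pics/b1.png

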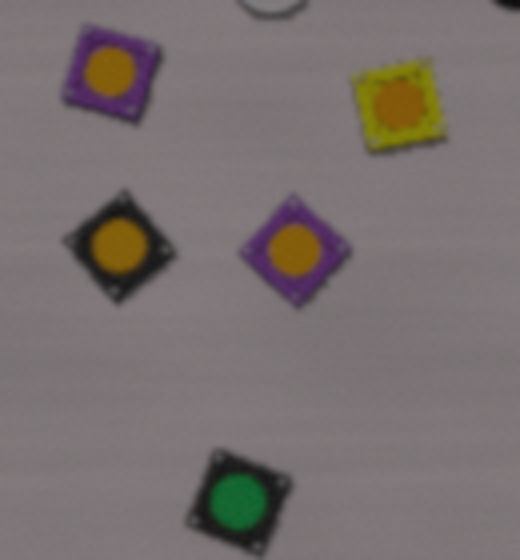

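View pics/b2.png

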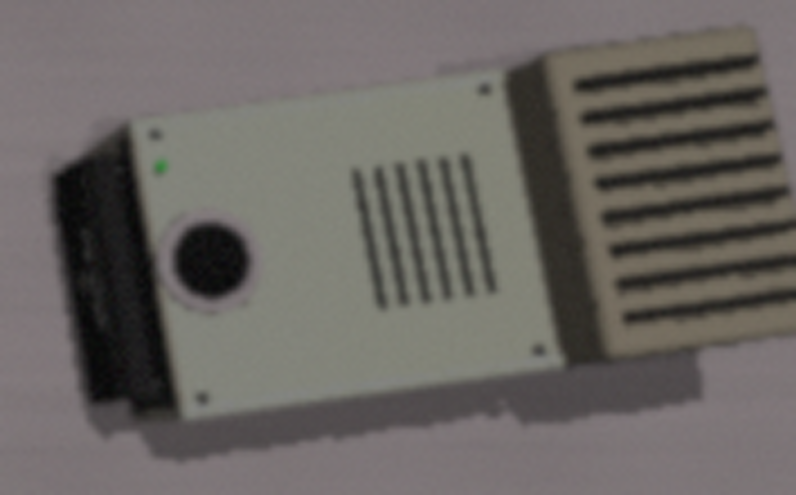

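View pics/b3.png

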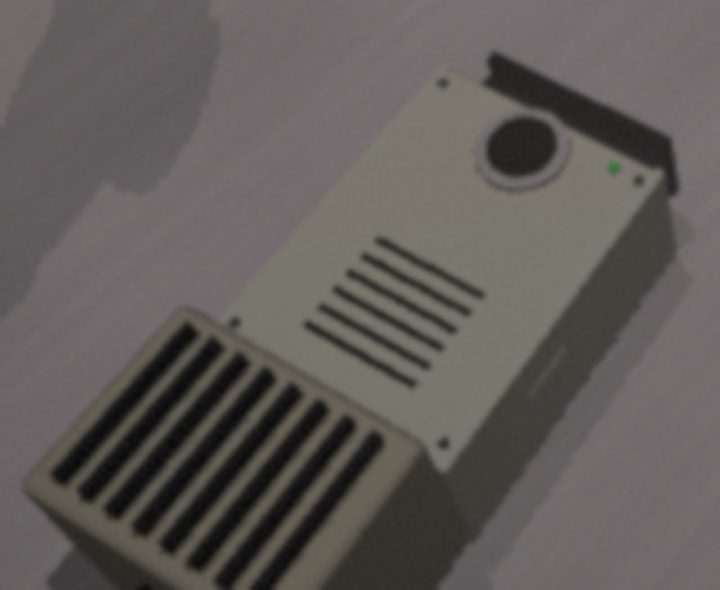

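The crop confirms it: the black frame with amber glass is at crop (120,247), which is about pixel (210,176.5). The housing top corners in crop b2 are (133,122), (182,420), (508,70) and (565,368).

Run:
```python
from station import bot
from h import *
c=bot.calibration("top")
f=lambda u,v,s=4.5,o=(335,140):((u+.5)/s-.5+o[0],(v+.5)/s-.5+o[1])
P=[cast(c,f(*p),.092)[:2] for p in[(133,122),(182,420),(508,70),(565,368)]]
print(np.round(P,4))
print("width",np.linalg.norm(P[0]-P[1]))
d=[P[2]-P[0],P[3]-P[1]];print("side angles",[np.degrees(np.arctan2(x[1],x[0])) for x in d],"front ang",np.degrees(np.arctan2(*(P[0]-P[1])[::-1])), [np.linalg.norm(x) for x in d])
print("front centre",(P[0]+P[1])/2)
D=[cast(c,f(*p),.082)[:2] for p in[(55,175),(92,402)]];print("drawer edge",np.round(D,4),np.linalg.norm(D[0]-D[1]),(D[0]+D[1])/2)
cs=bot.calibration("scene")
g=lambda u,v:f(u,v,3.6,(20,220))
S=[cast(cs,g(*p),.092)[:2] for p in[(445,68),(662,175),(440,472)]];print("scene",np.round(S,4),(S[0]+S[1])/2)
D=[cast(cs,g(*p),.082)[:2] for p in[(492,53),(670,138)]];print("drawer edge scene",np.round(D,4),np.linalg.norm(D[0]-D[1]),(D[0]+D[1])/2)
# filters
for n,cc in(("top",c),("scene",cs)):
    a=cv2.imread(f"pics/a_{n}.png");h=cv2.cvtColor(a,cv2.COLOR_BGR2HSV)
    m=cv2.inRange(h,(8,140,60),(25,255,255))
    N,l,st,ce=cv2.connectedComponentsWithStats(m)
    for i in range(1,N):
        if st[i,4]>40: print(n,ce[i].round(1),st[i,4],cast(cc,ce[i],.011)[:2].round(4))
    # dark frame
    g2=cv2.cvtColor(a,cv2.COLOR_BGR2GRAY)
a=cv2.imread("pics/a_top.png");A=cv2.resize(a[150:202,183:236],None,fx=8,fy=8,interpolation=cv2.INTER_CUBIC)
h=cv2.cvtColor(A,cv2.COLOR_BGR2HSV)
m=((A.max(2)<75)|(h[:,:,1]>110)).astype(np.uint8)
m=cv2.morphologyEx(m,cv2.MORPH_CLOSE,np.ones((9,9)))
cn=max(cv2.findContours(m,0,2)[0],key=cv2.contourArea)
r=cv2.minAreaRect(cn);b=cv2.boxPoints(r);print(r)
W=np.array([cast(c,f(p[0],p[1],8,(183,150)),.010)[:2] for p in b]);print(W.round(4),W.mean(0))
for i in range(4):
    e=W[(i+1)%4]-W[i];print(np.linalg.norm(e),np.degrees(np.arctan2(e[1],e[0]))%90)
cv2.drawContours(A,[b.astype(int)],0,(0,255,0),1);cv2.imwrite("pics/c1.png",A)
```

```text
[[ 0.5904 -0.1548]
 [ 0.4425 -0.1714]
 [ 0.6147 -0.3439]
 [ 0.4656 -0.3604]]
width 0.148810813568672
side angles [np.float64(-82.68797907961739), np.float64(-83.05093413674669)] front ang 6.407619186993772 [np.float64(0.19065281648479124), np.float64(0.19033706413334606)]
front centre [ 0.51648054 -0.16313485]
drawer edge [[ 0.5658 -0.1173]
 [ 0.4521 -0.1306]] 0.11442995894045874 [ 0.50894167 -0.1239471 ]
scene [[ 0.4468 -0.1713]
 [ 0.5922 -0.153 ]
 [ 0.6141 -0.3406]] [ 0.51952279 -0.16215446]
drawer edge scene [[ 0.4544 -0.1437]
 [ 0.5754 -0.1278]] 0.12204479786291078 [ 0.51493721 -0.13573867]
top [207.1 132.4] 110 [0.697  0.2066]
top [279.2 140.6] 140 [0.6741 0.0283]
top [209.4 176. ] 161 [0.5873 0.2007]
top [253.3 177.2] 117 [0.5831 0.0934]
scene [298.4 186.1] 100 [0.5895 0.203 ]
scene [337.8 204.6] 93 [0.6987 0.2088]
scene [272.4 212.2] 90 [0.5849 0.0961]
scene [288.9 250. ] 342 [0.6762 0.0293]
((217.41586303710938, 216.11618041992188), (171.21498107910156, 161.49139404296875), 49.9392204284668)
[[0.5908 0.2357]
 [0.6227 0.198 ]
 [0.5815 0.1643]
 [0.55   0.2019]] [0.58624759 0.1999643 ]
0.04942918676108871 40.256824679354146
0.053228229293710655 39.3210976711988
0.049158664123234615 39.97934731355241
0.05298643812463755 39.61000311521428
```

View pics/c1.png

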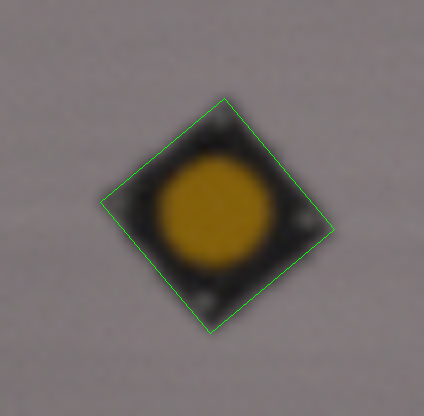

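Call:
drive_tool(increments="0.0105 0.0223 0 0.054;0.0105 0.0223 0 0.054;0.0105 0.0223 0 0.054;0.0105 0.0223 0 0.054;0.0105 0.0223 0 0.054;0.0105 0.0223 0 0.054;0.0105 0.0223 0 0.054;0.0105 0.0223 0 0.054;0.0105 0.0223 0 0.054;0.0105 0.0223 0 0.054;0.0105 0.0223 0 0.054;0.0105 0.0223 0 0.054", grip=0, squeeze=30)

```text
t: 1.15
eef_pos: [0.3846, -0.3543, 0.2533]
tool_rot: [0.0, 0.867, 0.499, 0.0]
contact_force: [1.3, -0.5, -0.5]
gripper_width: 0.0
```

Call:
drive_tool(increments="0.0105 0.0223 0 0.054;0.0105 0.0223 0 0.054;0.0105 0.0223 0 0.054;0.0105 0.0223 0 0.054;0.0105 0.0223 0 0.054;0.0105 0.0223 0 0.054;0.0105 0.0223 0 0.054;0.0105 0.0223 0 0.054;0.0105 0.0223 0 0.054;0.0105 0.0223 0 0.054;0.0105 0.0223 0 0.054;0.0105 0.0223 0 0.054")

```text
t: 2.15
eef_pos: [0.5101, -0.0864, 0.2534]
tool_rot: [0.0, 0.663, 0.749, 0.0]
contact_force: [-0.5, -0.3, -0.0]
gripper_width: -0.0
```

Run:
```python
from station import bot
from h import *
c=bot.calibration("wrist");T=np.array(c["camera_from_world"]);print(np.round(-T[:3,:3].T@T[:3,3],3),np.round(T[2,:3],3))
cv2.imwrite("pics/d_wrist.png",bot.read_camera("wrist")[:,:,::-1])
```

```text
[ 0.502 -0.022  0.375] [ 0.032 -0.258 -0.966]
```

View pics/d_wrist.png

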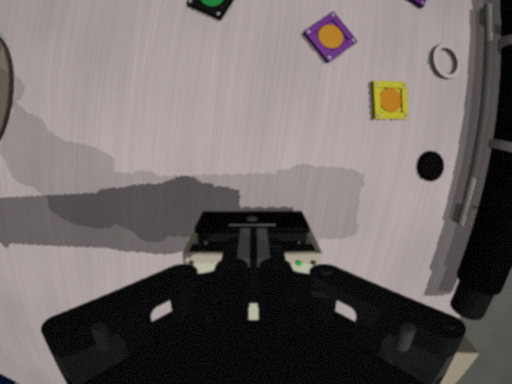

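The wrist view shows the drawer front at columns 198–312, rows 212–240, with the grey dot at (252,219) lined up with the fingers at column 253.

```bash
cat >> h.py <<'E'
def fcast(c,uv,z):
    T=np.array(c["camera_from_world"]);R=T[:3,:3];o=-R.T@T[:3,3]
    v=np.array([uv[0]-c["cx"],uv[1]-c["cy"]]);r=np.hypot(*v);th=r/c["fx"]
    d=R.T@np.append(v/r*np.sin(th),np.cos(th))
    return o+d*(z-o[2])/d[2]
E
python3 - <<'E'
from station import bot
from h import *
import cv2
a=cv2.imread("pics/d_wrist.png");cv2.imwrite("pics/d2.png",cv2.resize(a[195:285,170:340],None,fx=4.5,fy=4.5,interpolation=cv2.INTER_CUBIC))
c=bot.calibration("wrist")
for p in[(202,212),(303,212),(252,219)]: print(fcast(c,p,.082 if p[0]!=252 else .056))
E
```

```text
[ 0.46380291 -0.12001143  0.082     ]
[ 0.5690248 -0.1062514  0.082    ]
[ 0.51806289 -0.12989745  0.056     ]
```

View pics/d2.png

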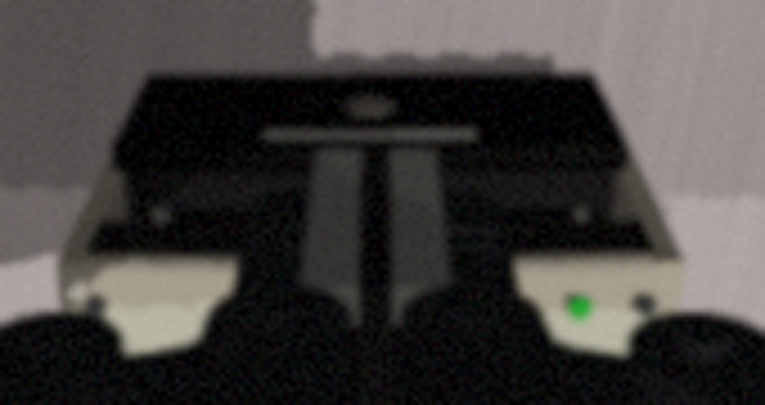

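Call:
drive_tool(increments="0 0 -0.031 0;0 0 -0.031 0;0 0 -0.031 0;0 0 -0.031 0;0 0 -0.031 0;0 0 -0.031 0;0 0 0 0;0 0 0 0")

```text
t: 2.87
eef_pos: [0.5087, -0.0877, 0.0666]
tool_rot: [-0.002, 0.664, 0.748, -0.001]
contact_force: [0.9, 0.8, 0.8]
gripper_width: -0.004
```

Call:
drive_tool(increments="0.0012 -0.01 0 0;0.0012 -0.01 0 0;0.0002 -0.002 0 0;0.0003 -0.002 0 0;0.0002 -0.002 0 0;0 0 0 0")

```text
t: 3.37
eef_pos: [0.5131, -0.1153, 0.0679]
tool_rot: [0.0, 0.665, 0.747, 0.0]
contact_force: [-0.4, -1.0, -0.2]
gripper_width: -0.002
```

Call:
drive_tool(increments="0.0002 -0.002 0 0;0.0002 -0.002 0 0;0 0 0 0")

```text
t: 3.62
eef_pos: [0.5132, -0.119, 0.0673]
tool_rot: [0.0, 0.665, 0.747, -0.0]
contact_force: [-0.2, -0.0, -0.0]
gripper_width: -0.003
```

Call:
drive_tool(increments="0.0002 -0.002 0 0;0.0003 -0.002 0 0;0 0 0 0")

```text
t: 3.87
eef_pos: [0.5138, -0.1231, 0.0673]
tool_rot: [0.0, 0.665, 0.747, -0.0]
contact_force: [-0.1, 0.3, -0.9]
gripper_width: -0.002
```

Call:
drive_tool(increments="0.0002 -0.001 0 0;0.0002 -0.001 0 0;0 0 0 0")

```text
t: 4.12
eef_pos: [0.514, -0.124, 0.0673]
tool_rot: [-0.0, 0.664, 0.747, 0.0]
contact_force: [-1.1, 2.6, 1.0]
gripper_width: -0.004
```

Call:
drive_tool(increments="0.0001 -0.001 0 0;0.0001 -0.001 0 0;0 0 0 0")

```text
t: 4.37
eef_pos: [0.5142, -0.1252, 0.0673]
tool_rot: [-0.001, 0.664, 0.748, 0.0]
contact_force: [-1.9, 5.8, 1.8]
gripper_width: 0.001
```

Call:
drive_tool(increments="0.0001 -0.001 0 0;0.0002 -0.001 0 0;0 0 0 0")

```text
t: 4.62
eef_pos: [0.5144, -0.1271, 0.0673]
tool_rot: [-0.001, 0.664, 0.748, 0.0]
contact_force: [-1.5, 4.8, 1.6]
gripper_width: 0.003
```

Call:
drive_tool(increments="0.0001 -0.001 0 0;0.0001 -0.001 0 0;0 0 0 0")

```text
t: 4.87
eef_pos: [0.5146, -0.129, 0.0672]
tool_rot: [-0.001, 0.664, 0.748, 0.0]
contact_force: [-1.1, 4.7, 2.0]
gripper_width: 0.001
```

Call:
drive_tool(increments="0.0001 -0.0005 0 0;0.0001 -0.0005 0 0;0 0 0 0")

```text
t: 5.12
eef_pos: [0.5147, -0.1299, 0.0672]
tool_rot: [-0.001, 0.664, 0.748, 0.0]
contact_force: [-2.2, 5.8, 2.3]
gripper_width: -0.0
```

Call:
drive_tool(increments="0.0001 -0.0005 0 0;0.0001 -0.0005 0 0;0 0 0 0")

```text
t: 5.37
eef_pos: [0.5149, -0.1309, 0.0673]
tool_rot: [-0.001, 0.664, 0.748, 0.0]
contact_force: [-1.7, 6.2, 3.4]
gripper_width: -0.004
```

Call:
drive_tool(increments="0.0001 -0.0005 0 0;0 -0.0005 0 0;0 0 0 0")

```text
t: 5.62
eef_pos: [0.515, -0.1319, 0.0673]
tool_rot: [-0.001, 0.664, 0.748, 0.0]
contact_force: [-2.0, 5.5, 1.8]
gripper_width: -0.001
```

Call:
drive_tool(increments="0.0001 -0.0005 0 0;0.0001 -0.0005 0 0;0 0 0 0")

```text
t: 5.87
eef_pos: [0.5151, -0.1328, 0.0672]
tool_rot: [-0.001, 0.664, 0.748, 0.0]
contact_force: [-2.2, 6.7, 3.0]
gripper_width: 0.002
```

Call:
drive_tool(increments="0.0001 -0.0005 0 0;0 -0.0005 0 0;0 0 0 0")

```text
t: 6.12
eef_pos: [0.5152, -0.1337, 0.0673]
tool_rot: [-0.001, 0.664, 0.748, 0.0]
contact_force: [-2.4, 6.1, 2.8]
gripper_width: 0.002
```

Call:
drive_tool(increments="0.0001 -0.0005 0 0;0.0001 -0.0005 0 0;0 0 0 0")

```text
t: 6.37
eef_pos: [0.5153, -0.1341, 0.0672]
tool_rot: [-0.001, 0.664, 0.748, 0.0]
contact_force: [-2.4, 8.7, 4.2]
gripper_width: 0.004
```

Call:
drive_tool(increments="0 -0.0005 0 0;0 0 0 0;0 0 0 0")

```text
t: 6.62
eef_pos: [0.5153, -0.1343, 0.0673]
tool_rot: [-0.001, 0.664, 0.748, 0.001]
contact_force: [-3.4, 9.0, 3.0]
gripper_width: 0.001
```

Call:
drive_tool(increments="0 -0.0003 0 0;0 0 0 0;0 0 0 0")

```text
t: 6.87
eef_pos: [0.5153, -0.1344, 0.0672]
tool_rot: [-0.002, 0.664, 0.748, 0.001]
contact_force: [-2.3, 8.7, 4.2]
gripper_width: -0.001
```

Call:
drive_tool(increments="0 -0.0004 0 0;0 -0.0004 0 0;0 0 0 0")

```text
t: 7.12
eef_pos: [0.5153, -0.1346, 0.0673]
tool_rot: [-0.002, 0.663, 0.748, 0.001]
contact_force: [-3.5, 11.2, 4.9]
gripper_width: -0.003
```

Run:
```python
from station import bot
o=bot.get_obs();print(o["contact_force"],o["eef_pos"],o["t"])
```

```text
[-3.54782815 11.23757419  4.87167516] [ 0.515341   -0.13458567  0.0672657 ] 7.1167
```

Call:
drive_tool(increments="0 -0.0004 0 0;0 0 0 0;0 0 0 0")

```text
t: 7.37
eef_pos: [0.5154, -0.1347, 0.0673]
tool_rot: [-0.002, 0.663, 0.748, 0.001]
contact_force: [-3.7, 12.3, 5.1]
gripper_width: 0.002
```

Call:
drive_tool(increments="-0.0012 0.01 0 0;-0.0022 0.018 0 0;-0.0022 0.018 0 0;-0.0022 0.018 0 0;-0.0022 0.018 0 0;-0.0022 0.018 0 0;-0.0022 0.018 0 0;-0.0022 0.018 0 0;0 0 0.02 0;0 0 0.04 0;0 0 0.04 0;0 0 0.04 0")

```text
t: 8.37
eef_pos: [0.4988, -0.0028, 0.2087]
tool_rot: [-0.0, 0.664, 0.747, -0.0]
contact_force: [1.4, -0.4, -0.3]
gripper_width: 0.002
```

Run:
```python
from station import bot
import cv2,numpy as np
o=bot.get_obs();print(o["t"],o["eef_pos"],o["contact_force"])
for n in("scene","top","wrist"):
    cv2.imwrite(f"pics/e_{n}.png",bot.read_camera(n)[:,:,::-1])
```

```text
8.3667 [ 0.49881099 -0.00282189  0.20873415] [ 1.43733838 -0.44426901 -0.29893076]
```

View pics/e_top.png

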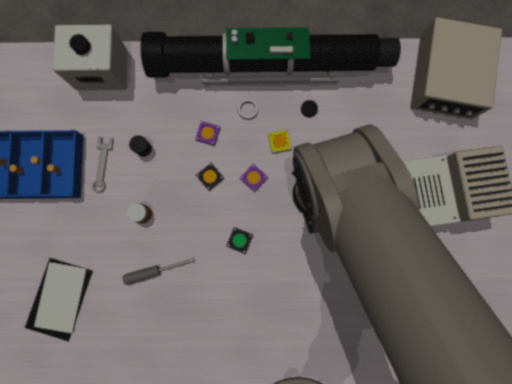

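View pics/e_wrist.png

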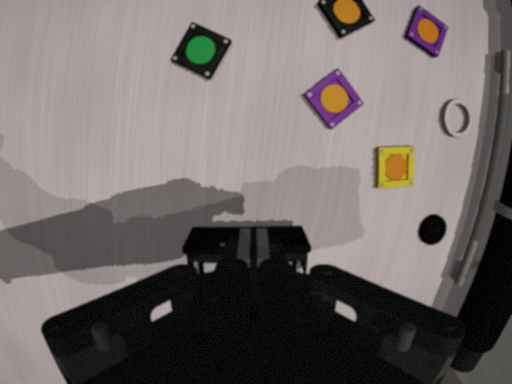

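The drawer is out: in the wrist view its front has moved to rows 228–250, columns 185–310. Next I'll go to the amber filter.

Call:
drive_tool(increments="0.0111 0.0255 0 0.0715;0.0111 0.0255 0 0.0715;0.0111 0.0255 0 0.0715;0.0111 0.0255 0 0.0715;0.0111 0.0255 0 0.0715;0.0111 0.0255 0 0.0715;0.0111 0.0255 0 0.0715;0.0111 0.0255 0 0.0715;0 0 -0.03 0;0 0 0 0;0 0 0 0", grip=0.85)

```text
t: 9.43
eef_pos: [0.5866, 0.2001, 0.1746]
tool_rot: [-0.002, 0.427, 0.904, -0.002]
contact_force: [-0.3, -1.1, -1.1]
gripper_width: 0.849
```

Run:
```python
from station import bot
import cv2,numpy as np,json
o=bot.get_obs();print(o["t"],o["eef_pos"],o["contact_force"],o["gripper_width"])
c=bot.calibration("wrist");json.dump({k:np.array(v).tolist() for k,v in c.items()},open("cal_f.json","w"))
for n in("top","wrist"):
    cv2.imwrite(f"pics/f_{n}.png",bot.read_camera(n)[:,:,::-1])
```

```text
9.4333 [0.58655537 0.20008583 0.17462846] [-0.33667171 -1.11271173 -1.10085911] 0.8494739625304188
```

View pics/f_wrist.png

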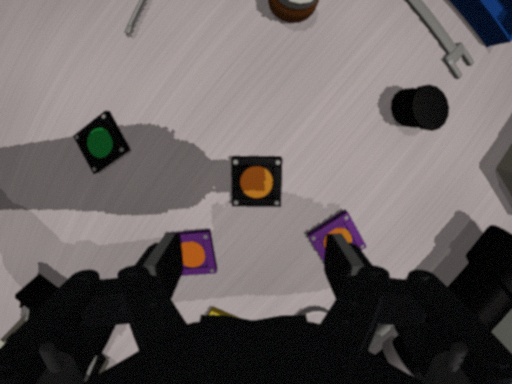

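View pics/f_top.png

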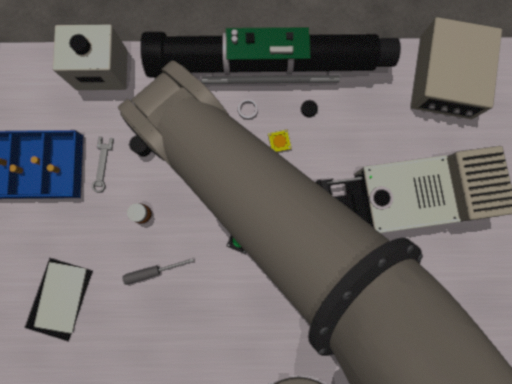

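The wrist view shows the amber filter in its black frame at (256,182), almost square to the image.

Run:
```python
from h import *
import json
c={k:(np.array(v) if k=="camera_from_world" else v) for k,v in json.load(open("cal_f.json")).items()}
a=cv2.imread("pics/f_wrist.png");o=(215,140);S=8
A=cv2.resize(a[140:222,215:300],None,fx=S,fy=S,interpolation=cv2.INTER_CUBIC)
h=cv2.cvtColor(A,cv2.COLOR_BGR2HSV)
m=((A.max(2)<55)|(h[:,:,1]>130)).astype(np.uint8)
m=cv2.morphologyEx(m,cv2.MORPH_CLOSE,np.ones((25,25)));m=cv2.morphologyEx(m,cv2.MORPH_OPEN,np.ones((25,25)))
cn=max(cv2.findContours(m,0,2)[0],key=cv2.contourArea)
b=cv2.boxPoints(cv2.minAreaRect(cn))
q=cv2.approxPolyDP(cv2.convexHull(cn),30,True)[:,0];print(len(q))
f=lambda p:((p[0]+.5)/S-.5+o[0],(p[1]+.5)/S-.5+o[1])
for P in(b,q):
    W=np.array([fcast(c,f(p),.012)[:2] for p in P]);print(W.round(4).tolist(),W.mean(0))
    for i in range(len(W)):
        e=W[(i+1)%len(W)]-W[i];print(round(np.linalg.norm(e),4),np.degrees(np.arctan2(e[1],e[0]))%90)
am=cv2.inRange(h,(5,130,70),(25,255,255));M=cv2.moments(am);p=(M["m10"]/M["m00"],M["m01"]/M["m00"]);print("glass",f(p),fcast(c,f(p),.011))
cv2.drawContours(A,[b.astype(int)],0,(0,255,0),1);cv2.drawContours(A,[q.astype(int)],0,(0,0,255),1);cv2.imwrite("pics/f2.png",A)
```

```text
8
[[0.5524, 0.2067], [0.5891, 0.2369], [0.6213, 0.1994], [0.5832, 0.168]] [0.58650289 0.20275647]
0.0475 39.53411320445378
0.0494 40.66094555962547
0.0494 39.52960869145835
0.0494 38.47624168918344
[[0.5855, 0.2335], [0.5944, 0.2307], [0.6173, 0.2029], [0.6163, 0.1955], [0.5973, 0.1797], [0.5802, 0.1726], [0.5573, 0.2005], [0.5574, 0.2104]] [0.58820818 0.20321473]
0.0093 72.60149963291548
0.036 39.48029156529537
0.0075 82.0459571230196
0.0247 39.80407442161848
0.0185 22.385972361182723
0.0361 39.26039289916926
0.0098 89.80280737219027
0.0364 39.35234356807317
glass (256.3123140847594, 181.79774101782994) [0.58738016 0.2024512  0.011     ]
```

View pics/f2.png

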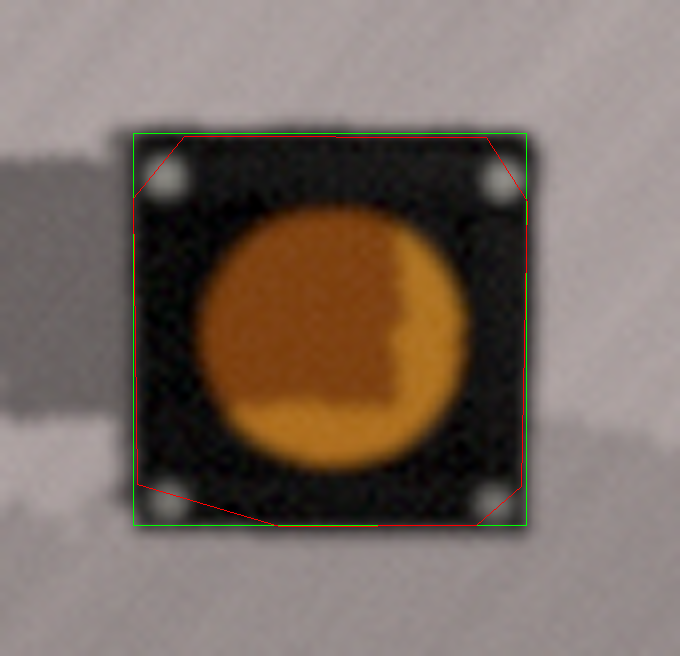

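Call:
drive_tool(increments="0.0004 0.0012 -0.035 0;0.0004 0.0012 -0.035 0;0 0 -0.035 0;0 0 -0.03 0;0 0 0 0;0 0 0 0;0 0 0 0;0 0 0 0")

```text
t: 10.2
eef_pos: [0.5907, 0.2044, 0.0452]
tool_rot: [0.002, 0.427, 0.904, 0.002]
contact_force: [0.7, -0.2, 1.1]
gripper_width: 0.851
```

Run:
```python
from station import bot
import cv2,numpy as np
o=bot.get_obs();print(o["t"],o["eef_pos"],o["contact_force"],o["gripper_width"])
cv2.imwrite(f"pics/g_wrist.png",bot.read_camera("wrist")[:,:,::-1])
```

```text
10.2 [0.5907221  0.20438299 0.04524675] [ 0.70978825 -0.23158397  1.09640893] 0.8513905960567443
```

View pics/g_wrist.png

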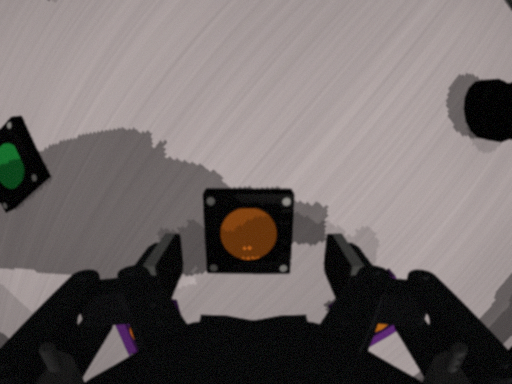

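Call:
drive_tool(increments="0 0 0 0;0 0 0 0;0 0 0 0")

```text
t: 10.5
eef_pos: [0.5893, 0.2038, 0.0431]
tool_rot: [0.0, 0.427, 0.904, 0.0]
contact_force: [-0.5, 0.4, 0.5]
gripper_width: 0.849
```

```bash
cat > glass.py <<'E'
from station import bot
from h import *
import sys
o=bot.get_obs();c=bot.calibration("wrist");a=bot.read_camera("wrist")[:,:,::-1]
print(o["t"],o["eef_pos"].round(4),o["tool_rot"].round(4),o["contact_force"].round(1),round(float(o["gripper_width"]),3))
cv2.imwrite(sys.argv[1],a)
z=float(sys.argv[2])
h=cv2.cvtColor(np.ascontiguousarray(a),cv2.COLOR_BGR2HSV);m=cv2.inRange(h,(5,130,50),(25,255,255))
N,l,st,ce=cv2.connectedComponentsWithStats(m)
for i in range(1,N):
    if st[i,4]>300: print(ce[i].round(1),st[i,4],fcast(c,ce[i],z).round(4))
E
python3 glass.py pics/g2.png .011
```

```text
10.5 [0.5893 0.2038 0.0431] [5.000e-04 4.268e-01 9.043e-01 4.000e-04] [-0.5  0.4  0.5] 0.849
[250.8 235.4] 2449 [0.5883 0.2028 0.011 ]
```

Call:
drive_tool(increments="-0.0005 -0.0005 -0.007 0;-0.0005 -0.0005 -0.007 0;0 0 -0.005 0;0 0 0 0;0 0 0 0;0 0 0 0;0 0 0 0")

```text
t: 11.13
eef_pos: [0.588, 0.2029, 0.0235]
tool_rot: [0.0, 0.427, 0.904, 0.0]
contact_force: [-0.4, 0.4, 0.1]
gripper_width: 0.849
```

```bash
python3 glass.py pics/g3.png .011
```

```text
11.1333 [0.588  0.2029 0.0235] [1.000e-04 4.267e-01 9.044e-01 2.000e-04] [-0.4  0.4  0.1] 0.849
[253.6 250.6] 2984 [0.5882 0.2029 0.011 ]
[385.4 339.3] 773 [0.698  0.2045 0.011 ]
```

View pics/g3.png

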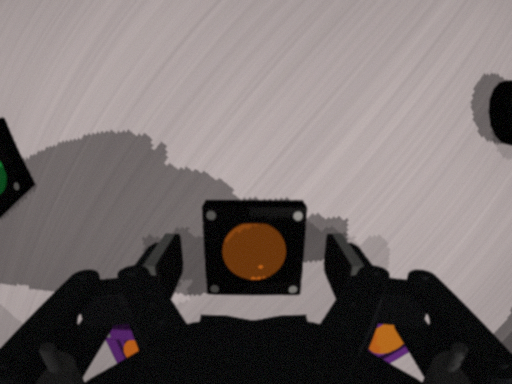

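Call:
drive_tool(increments="0 0 0 0;0 0 0 0;0 0 -0.001 0;0 0 -0.001 0;0 0 0 0;0 0 0 0", grip=0.66)

```text
t: 11.68
eef_pos: [0.5878, 0.2027, 0.0212]
tool_rot: [-0.0, 0.427, 0.904, -0.0]
contact_force: [-0.1, -0.0, -0.3]
gripper_width: 0.657
```

Call:
drive_tool(increments="0 0 -0.001 0;0 0 0 0;0 0 0 0")

```text
t: 11.93
eef_pos: [0.5878, 0.2027, 0.0202]
tool_rot: [-0.0, 0.427, 0.904, -0.0]
contact_force: [-0.6, -0.3, 0.0]
gripper_width: 0.663
```

Call:
drive_tool(increments="0 0 -0.001 0;0 0 0 0;0 0 0 0")

```text
t: 12.18
eef_pos: [0.5878, 0.2027, 0.0192]
tool_rot: [-0.0, 0.427, 0.904, -0.0]
contact_force: [0.3, -0.5, -0.1]
gripper_width: 0.659
```

```bash
python3 glass.py pics/g4.png .011
```

```text
12.1833 [0.5878 0.2027 0.0192] [-1.000e-04  4.268e-01  9.044e-01 -0.000e+00] [ 0.3 -0.5 -0.1] 0.659
[254.3 254.2] 3130 [0.5881 0.203  0.011 ]
[381. 347.] 458 [0.6962 0.1998 0.011 ]
```

View pics/g4.png

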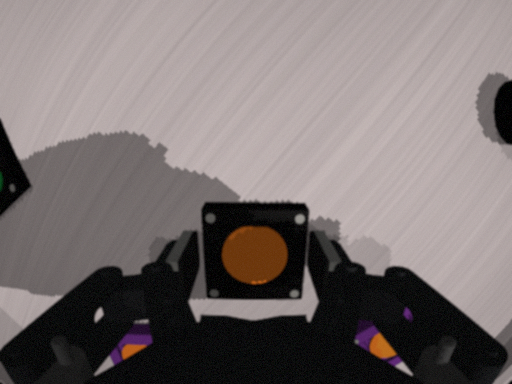

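Call:
drive_tool(increments="0 0 0 0;0 0 0 0;0 0 0 0;0 0 0 0;0 0 0 0", grip=0.4, squeeze=35)

```text
t: 12.65
eef_pos: [0.5881, 0.2029, 0.0196]
tool_rot: [0.0, 0.427, 0.904, 0.0]
contact_force: [-0.0, 0.2, 2.7]
gripper_width: 0.575
```

Call:
drive_tool(increments="0 0 0.005 0;0 0 0.01 0;0 0 0.02 0;0 0 0.03 0;0 0 0.03 0;0 0 0.03 0;0 0 0 0;0 0 0 0")

```text
t: 13.32
eef_pos: [0.5889, 0.2032, 0.1469]
tool_rot: [0.002, 0.427, 0.904, 0.001]
contact_force: [-0.9, 0.0, -1.0]
gripper_width: 0.577
```

```bash
python3 glass.py pics/g5.png .140
```

```text
13.3167 [0.5889 0.2032 0.1469] [0.0016 0.4268 0.9043 0.0015] [-0.9  0.  -1. ] 0.577
[252.8 254. ] 3125 [0.5883 0.2036 0.14  ]
[345.  250.3] 395 [0.623  0.2334 0.14  ]
```

View pics/g5.png

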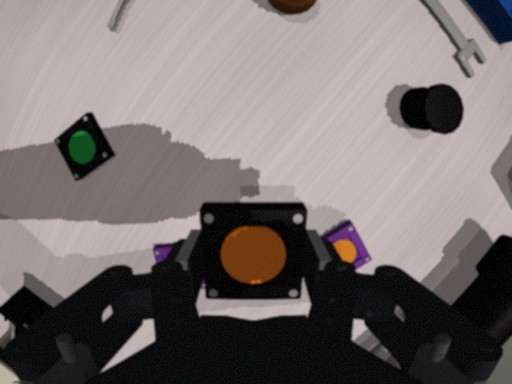

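The filter is gripped flat at (253,254). Next I'll carry it over the housing, so the wrist camera can see the open drawer ahead of the filter.

Call:
drive_tool(increments="0 0 0.02 0;-0.002 -0.013 0.02 -0.02;-0.005 -0.03 0.02 -0.043;-0.005 -0.03 0.02 -0.043;-0.005 -0.03 0.02 -0.043;-0.005 -0.03 0 -0.043;-0.005 -0.03 0 -0.043;-0.005 -0.03 0 -0.043;-0.005 -0.03 0 -0.043;-0.005 -0.03 0 -0.043;-0.005 -0.03 0 -0.043;-0.005 -0.03 0 -0.043")

```text
t: 14.37
eef_pos: [0.5343, -0.1118, 0.2428]
tool_rot: [-0.001, 0.619, 0.786, -0.001]
contact_force: [0.3, 0.5, -1.2]
gripper_width: 0.578
```

Call:
drive_tool(increments="-0.005 -0.03 0 -0.043;-0.005 -0.03 0 -0.043;-0.004 -0.03 0 -0.029;-0.003 -0.01 0 0;0 0 0 0;0 0 0 0;0 0 0 0")

```text
t: 14.95
eef_pos: [0.5189, -0.2083, 0.2437]
tool_rot: [-0.001, 0.661, 0.75, 0.0]
contact_force: [-0.3, -0.2, 0.5]
gripper_width: 0.574
```

Run:
```python
from station import bot
from h import *
import json
o=bot.get_obs();print(o["t"],o["eef_pos"],o["tool_rot"],o["gripper_width"])
c=bot.calibration("wrist");json.dump({k:np.array(v).tolist() for k,v in c.items()},open("cal_h.json","w"))
for n in("wrist","top","scene"):
    cv2.imwrite(f"pics/h_{n}.png",bot.read_camera(n)[:,:,::-1])
```

```text
14.95 [ 0.51891483 -0.20825614  0.24365801] [-8.73651271e-04  6.61021823e-01  7.50366131e-01  2.36483841e-04] 0.5741547527885952
```

View pics/h_wrist.png

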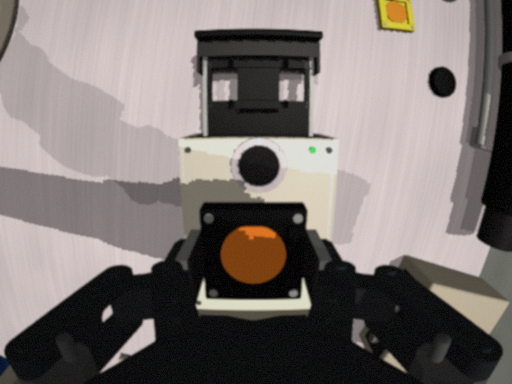

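View pics/h_top.png

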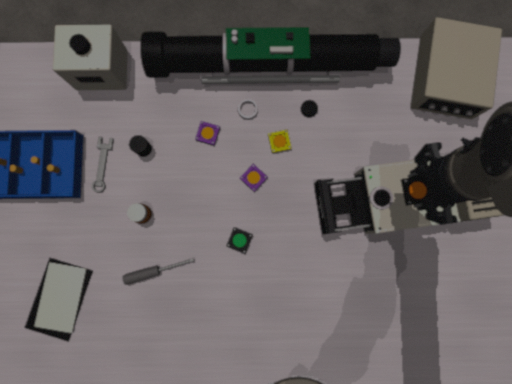

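Run:
```python
import cv2
a=cv2.imread("pics/h_wrist.png");cv2.imwrite("pics/h2.png",cv2.resize(a[15:150,175:345],None,fx=4.4,fy=4.4,interpolation=cv2.INTER_CUBIC))
a=cv2.imread("pics/h_top.png");cv2.imwrite("pics/h3.png",cv2.resize(a[165:245,305:405],None,fx=7,fy=7,interpolation=cv2.INTER_CUBIC))
```

```text
(no output)
```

View pics/h2.png

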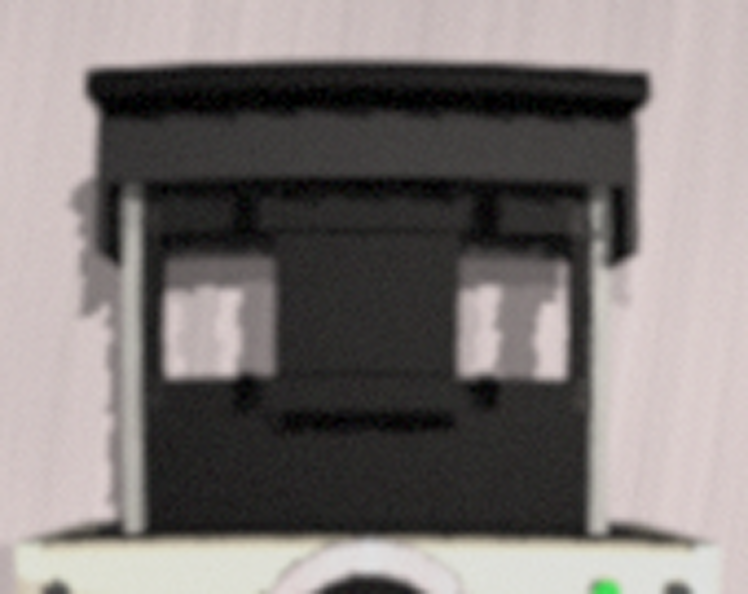

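View pics/h3.png

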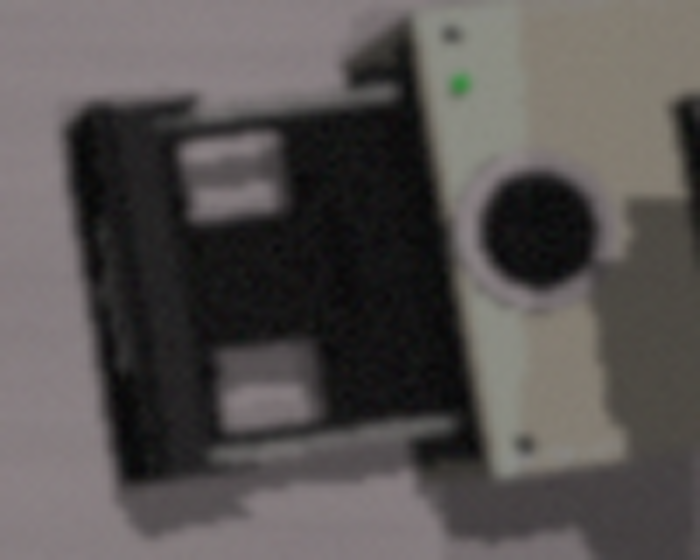

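Run:
```python
from h import *
from station import bot
import json
c={k:(np.array(v) if k=="camera_from_world" else v) for k,v in json.load(open("cal_h.json")).items()}
ct=bot.calibration("top")
f=lambda u,v,s,o:((u+.5)/s-.5+o[0],(v+.5)/s-.5+o[1])
w=lambda u,v,z=.05:fcast(c,f(u,v,4.4,(175,15)),z)[:2]
t=lambda u,v,z=.05:cast(ct,f(u,v,7,(305,165)),z)[:2]
ux=np.array([np.cos(np.radians(-83.1)),np.sin(np.radians(-83.1))]);uy=np.array([-ux[1],ux[0]])
o=np.array([.518,-.1627])
def pr(n,p): d=p-o;print(n,p.round(4),"unit x,y:",round(d@ux*1000,1),round(d@uy*1000,1))
for n,p in dict(Lin_far=w(277,250),Lin_near=w(277,380),Lout_near=w(163,380),Rin_far=w(457,258),Rin_near=w(457,380),Rout_near=w(570,380)).items(): pr(n,p)
pr("housL",w(18,543,.092));pr("housR",w(720,543,.092))
pr("frontL",w(88,75,.082));pr("frontR",w(648,75,.082))
pr("railL",w(133,520,.056));pr("railR",w(599,520,.056))
print("top")
for p in[(180,145),(280,130),(290,215),(193,225),(215,350),(315,338),(325,425),(228,432)]: pr("w",t(*p))
pr("hous",t(413,15,.092));pr("hous",t(495,475,.092))
g=cv2.imread("pics/h_wrist.png")
oo=np.array([.51891483,-.20825614]);
h=cv2.cvtColor(g,cv2.COLOR_BGR2HSV);m=cv2.inRange(h,(5,130,50),(25,255,255));N,l,st,ce=cv2.connectedComponentsWithStats(m)
for i in range(1,N):
    if st[i,4]>1000: p=fcast(c,ce[i],.2437-.0136+.005)[:2];print("glass",ce[i],p,"rel TCP",((p-oo)@ux*1000).round(1),((p-oo)@uy*1000).round(1))
```

```text
Lin_far [ 0.4886 -0.0978] unit x,y: -67.9 -21.4
Lin_near [ 0.4925 -0.1293] unit x,y: -36.2 -21.3
Lout_near [ 0.4653 -0.1322] unit x,y: -36.6 -48.6
Rin_far [ 0.5312 -0.0942] unit x,y: -66.4 21.3
Rin_near [ 0.535  -0.1238] unit x,y: -36.6 21.6
Rout_near [ 0.562  -0.1197] unit x,y: -37.4 48.9
housL [ 0.444  -0.1711] unit x,y: -0.5 -74.5
housR [ 0.5926 -0.1519] unit x,y: -1.7 75.4
frontL [ 0.4444 -0.0662] unit x,y: -104.6 -61.4
frontR [ 0.5656 -0.05  ] unit x,y: -106.1 60.8
railL [ 0.4628 -0.1664] unit x,y: -3.0 -55.3
railR [ 0.5727 -0.1522] unit x,y: -3.8 55.6
top
w [ 0.5554 -0.0859] unit x,y: -71.8 46.3
w [ 0.56   -0.1195] unit x,y: -37.8 46.9
w [ 0.5314 -0.1216] unit x,y: -39.2 18.2
w [ 0.5284 -0.0892] unit x,y: -71.7 19.2
w [ 0.4868 -0.0949] unit x,y: -71.1 -22.8
w [ 0.4904 -0.1281] unit x,y: -37.7 -23.3
w [ 0.4616 -0.1301] unit x,y: -39.1 -52.0
w [ 0.4597 -0.0981] unit x,y: -71.2 -50.1
hous [ 0.5905 -0.1535] unit x,y: -0.4 73.0
hous [ 0.4437 -0.172 ] unit x,y: 0.3 -74.9
glass [252.97407525 253.75529561] [ 0.51887752 -0.20822842] rel TCP -0.0 -0.0
```

Wrist measurements: the nest is at (0.5116, -0.1095) and the filter is centred on the TCP. I'll move over the nest and lower part-way.

Call:
drive_tool(increments="-0.0018 0.0247 0 0;-0.0018 0.0247 0 0;-0.0018 0.0247 0 0;-0.0018 0.0247 0 0;0 0 -0.03 0;0 0 -0.03 0;0 0 -0.03 0;0 0 -0.03 0;0 0 -0.02 0;0 0 0 0;0 0 0 0;0 0 0 0")

```text
t: 16.1
eef_pos: [0.5127, -0.1109, 0.1056]
tool_rot: [0.001, 0.662, 0.75, 0.001]
contact_force: [-0.2, 0.9, 0.4]
gripper_width: 0.577
```

Call:
drive_tool(increments="0 0 0 0;0 0 0 0;0 0 0 0")

```text
t: 16.35
eef_pos: [0.5124, -0.1116, 0.1055]
tool_rot: [0.001, 0.662, 0.749, 0.0]
contact_force: [-0.1, 0.4, -0.5]
gripper_width: 0.577
```

```bash
python3 glass.py pics/i1.png .098;python3 - <<'E'
from station import bot
import cv2
for n in("scene","top"): cv2.imwrite(f"pics/i_{n}.png",bot.read_camera(n)[:,:,::-1])
E
```

```text
16.35 [ 0.5124 -0.1116  0.1055] [1.000e-03 6.620e-01 7.495e-01 5.000e-04] [-0.1  0.4 -0.5] 0.577
[438.8  67.1] 387 [ 0.5915 -0.006   0.098 ]
[462.6  67.1] 949 [ 0.6073 -0.0012  0.098 ]
[252.9 253.9] 3205 [ 0.5123 -0.1111  0.098 ]
```

View pics/i1.png

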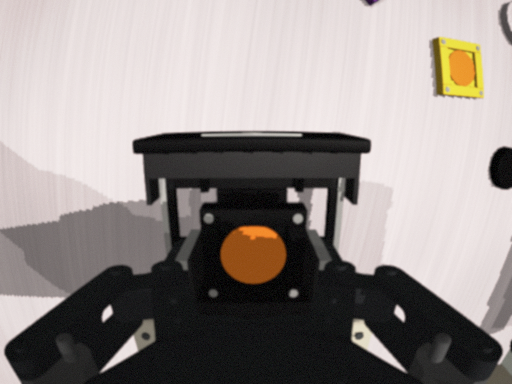

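Call:
drive_tool(increments="-0.0004 0.001 -0.006 0;-0.0004 0.001 -0.006 0;0 0 0 0;0 0 0 0;0 0 0 0;0 0 0 0")

```text
t: 17.0
eef_pos: [0.5109, -0.1094, 0.0923]
tool_rot: [-0.0, 0.662, 0.75, 0.0]
contact_force: [-0.3, -0.1, 0.3]
gripper_width: 0.573
```

```bash
python3 glass.py pics/i2.png .085;python3 - <<'E'
from station import bot
from h import *
c=bot.calibration("wrist");o=bot.get_obs()["eef_pos"][:2]
a=cv2.imread("pics/i2.png");cv2.imwrite("pics/i3.png",cv2.resize(a[110:230,125:380],None,fx=3,fy=3,interpolation=cv2.INTER_CUBIC))
E
```

```text
17.0 [ 0.5109 -0.1094  0.0923] [-0.      0.6619  0.7496  0.    ] [-0.3 -0.1  0.3] 0.573
[448.8  67.5] 435 [ 0.5962 -0.0022  0.085 ]
[473.3  68.8] 989 [0.6134 0.0025 0.085 ]
[252.9 253.9] 3214 [ 0.5108 -0.1088  0.085 ]
```

View pics/i3.png

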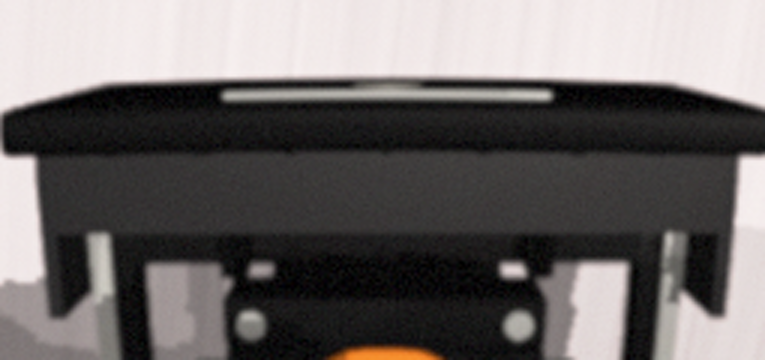

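Run:
```python
from station import bot
from h import *
c=bot.calibration("wrist");o=bot.get_obs()["eef_pos"][:2]
ux=np.array([.1236,-.9923]);uy=np.array([.9923,.1236])
for p,z in [((8,152),.082),((760,152),.082),((384,152),.082),((384,155),.082),((3,115),.082),((765,115),.082)]:
    q=fcast(c,((p[0]+.5)/3-.5+125,(p[1]+.5)/3-.5+110),z)[:2]-o;print(p,(q@ux*1e3).round(1),(q@uy*1e3).round(1))
```

```text
(8, 152) -46.3 -59.9
(760, 152) -46.2 59.5
(384, 152) -45.3 -0.2
(384, 155) -44.9 -0.2
(3, 115) -52.3 -60.4
(765, 115) -52.2 60.0
```

Call:
drive_tool(increments="0.0002 0.0004 -0.006 0;0 0 -0.006 0;0 0 0 0;0 0 0 0;0 0 0 0")

```text
t: 17.47
eef_pos: [0.511, -0.109, 0.0801]
tool_rot: [-0.0, 0.662, 0.75, -0.0]
contact_force: [0.9, -0.0, -1.1]
gripper_width: 0.575
```

Call:
drive_tool(increments="0 0 -0.002 0;0 0 -0.001 0;0 0 0 0;0 0 0 0")

```text
t: 17.8
eef_pos: [0.511, -0.1091, 0.0773]
tool_rot: [-0.0, 0.662, 0.75, -0.0]
contact_force: [-0.9, -0.1, -0.7]
gripper_width: 0.574
```

Call:
drive_tool(increments="0 0 -0.002 0;0 0 -0.001 0;0 0 0 0;0 0 0 0")

```text
t: 18.13
eef_pos: [0.5115, -0.1085, 0.075]
tool_rot: [0.0, 0.662, 0.75, 0.0]
contact_force: [-1.8, 2.1, 8.7]
gripper_width: 0.572
```

Call:
drive_tool(increments="0 0 0.001 0;0 0 0 0;0 0 0 0")

```text
t: 18.38
eef_pos: [0.5114, -0.1087, 0.0755]
tool_rot: [0.0, 0.662, 0.75, 0.0]
contact_force: [0.2, 1.6, 2.3]
gripper_width: 0.574
```

```bash
python3 glass.py pics/j1.png .066;python3 - <<'E'
from station import bot
from h import *
a=cv2.imread("pics/j1.png");cv2.imwrite("pics/j2.png",cv2.resize(a[130:320,130:380],None,fx=3.1,fy=3.1,interpolation=cv2.INTER_CUBIC))
b=bot.read_camera("top")[:,:,::-1];cv2.imwrite("pics/j_top.png",cv2.resize(b[150:260,290:420],None,fx=5,fy=5,interpolation=cv2.INTER_CUBIC))
b=bot.read_camera("scene")[:,:,::-1];cv2.imwrite("pics/j_scene.png",cv2.resize(b[180:320,110:270],None,fx=4,fy=4,interpolation=cv2.INTER_CUBIC))
E
```

```text
18.3833 [ 0.5114 -0.1087  0.0755] [1.000e-04 6.618e-01 7.497e-01 4.000e-04] [0.2 1.6 2.3] 0.574
[462.2  68.2] 555 [0.6075 0.0019 0.066 ]
[485.8  67.9] 1068 [0.6256 0.0079 0.066 ]
[252.9 253.8] 3218 [ 0.5114 -0.1091  0.066 ]
```

View pics/j2.png

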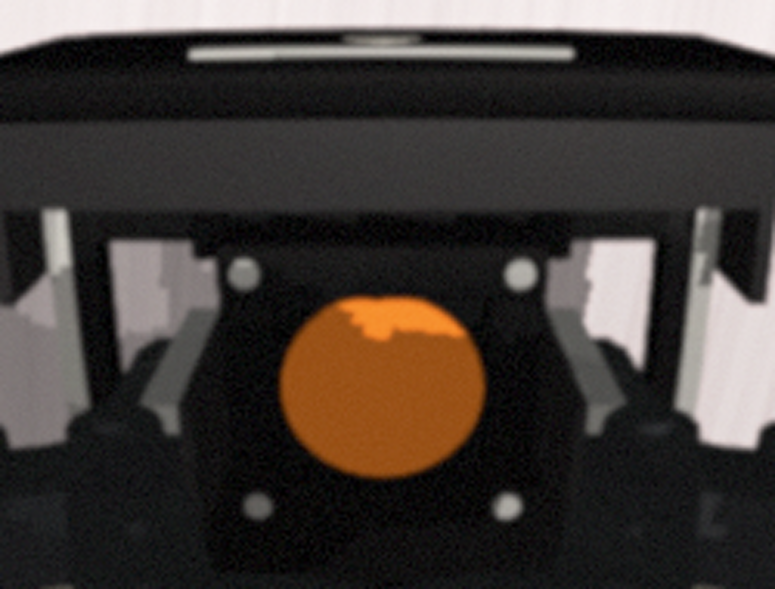

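View pics/j_scene.png

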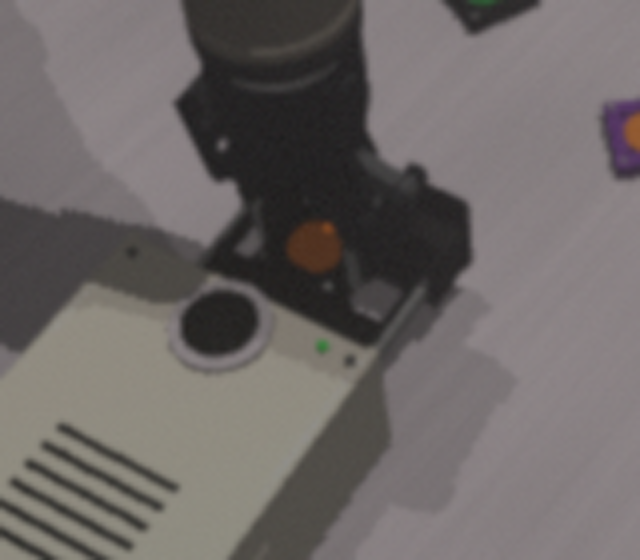

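The filter is centred across y: the studs are at columns 244 and 521, symmetric about the guide ends. It is riding on a lead-in that pushes it outward (+y). I'll nudge it that way and lower by feel.

Call:
drive_tool(increments="-0.0001 0.0005 0 0;0 0 -0.001 0;0 0 0 0;0 0 0 0")

```text
t: 18.87
eef_pos: [0.5113, -0.1085, 0.0749]
tool_rot: [0.0, 0.662, 0.75, 0.0]
contact_force: [-2.0, 2.6, 8.4]
gripper_width: 0.574
```

Call:
drive_tool(increments="0 0 -0.001 0;0 0 0 0;0 0 0 0")

```text
t: 19.12
eef_pos: [0.5114, -0.1084, 0.0741]
tool_rot: [0.0, 0.662, 0.75, 0.0]
contact_force: [-2.2, 3.0, 10.2]
gripper_width: 0.573
```

Call:
drive_tool(increments="-0.0005 0.0005 0 0;0 0 0 0;0 0 0 0")

```text
t: 19.37
eef_pos: [0.5112, -0.1082, 0.0741]
tool_rot: [0.001, 0.662, 0.75, 0.0]
contact_force: [-0.7, 1.7, 9.2]
gripper_width: 0.576
```

Call:
drive_tool(increments="-0.0005 0.0005 0 0;0 0 0 0;0 0 0 0")

```text
t: 19.62
eef_pos: [0.5112, -0.1081, 0.0741]
tool_rot: [0.001, 0.662, 0.749, 0.001]
contact_force: [0.0, 0.7, 8.1]
gripper_width: 0.577
```

```bash
python3 glass.py pics/k1.png .066;python3 - <<'E'
from station import bot
from h import *
o=bot.get_obs();print(o["contact_force"],o["torque"])
a=cv2.imread("pics/k1.png");cv2.imwrite("pics/k2.png",cv2.resize(np.clip(a[170:320,140:370].astype(float)*2.2,0,255).astype(np.uint8),None,fx=3.4,fy=3.4,interpolation=cv2.INTER_CUBIC))
E
```

```text
19.6167 [ 0.5112 -0.1081  0.0741] [1.300e-03 6.620e-01 7.495e-01 5.000e-04] [0.  0.7 8.1] 0.577
[461.8  67. ] 543 [0.606  0.0025 0.066 ]
[486.7  68.1] 1071 [0.625 0.008 0.066]
[252.9 254.1] 3265 [ 0.5112 -0.1081  0.066 ]
[0.60060975 0.33569626 9.00447448] [ 0.01828829 -0.17185305 -0.01046797]
```

View pics/k2.png

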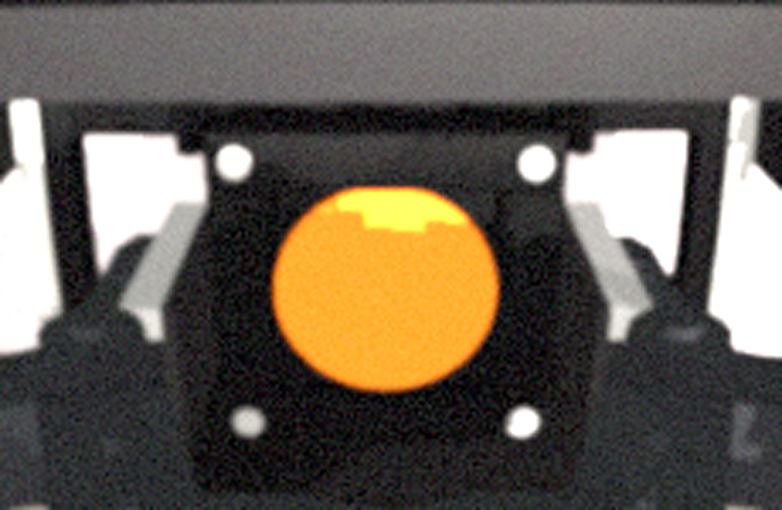

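View pics/j_top.png

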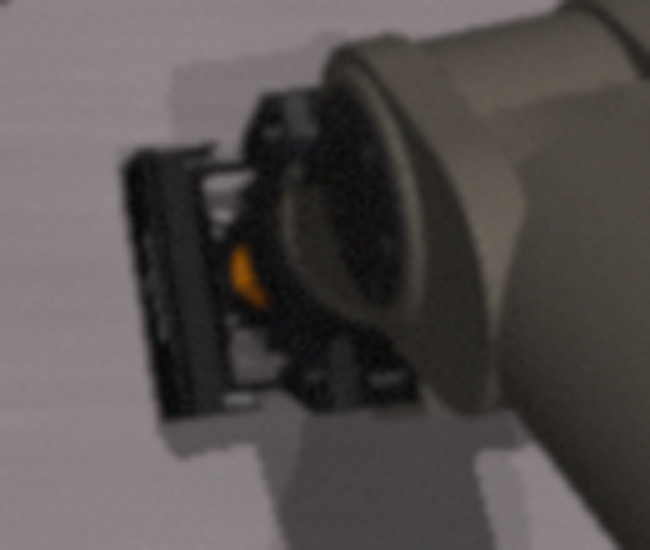

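Call:
drive_tool(increments="0 0 0.003 0;0 0 0 0;0 0 0 0;0 0 0 0")

```text
t: 20.0
eef_pos: [0.5095, -0.1079, 0.0759]
tool_rot: [-0.0, 0.662, 0.749, -0.0]
contact_force: [-0.6, -0.1, -0.8]
gripper_width: 0.568
```

```bash
python3 glass.py pics/l1.png .066;python3 - <<'E'
from station import bot
from h import *
o=bot.get_obs();print(o["contact_force"],o["torque"])
E
```

```text
20.0 [ 0.5095 -0.1079  0.0759] [-3.000e-04  6.621e-01  7.494e-01 -3.000e-04] [-0.6 -0.1 -0.8] 0.568
[462.8  68.7] 543 [0.6063 0.0025 0.066 ]
[487.2  69.4] 1055 [0.6252 0.0082 0.066 ]
[252.9 254.2] 3248 [ 0.5095 -0.1087  0.066 ]
[ 0.40724513 -0.37106827  0.01031404] [ 0.00699225 -0.01676361 -0.00606435]
```

Call:
drive_tool(increments="0.0005 0 -0.001 0;0 0 -0.001 0;0 0 0 0;0 0 0 0")

```text
t: 20.38
eef_pos: [0.5103, -0.1075, 0.0741]
tool_rot: [-0.0, 0.662, 0.75, -0.0]
contact_force: [-0.2, 0.8, -0.8]
gripper_width: 0.57
```

```bash
cat > s.py <<'E'
from station import bot
o=bot.get_obs();print(o["eef_pos"].round(4),o["contact_force"].round(1),o["torque"].round(3),o["t"])
E
python3 s.py
```

```text
[ 0.5103 -0.1075  0.0741] [-0.2  0.8 -0.8] [0.023 0.037 0.003] 20.3833
```

Call:
drive_tool(increments="0 0 -0.001 0;0 0 0 0;0 0 0 0")

```text
t: 20.63
eef_pos: [0.5104, -0.1076, 0.0732]
tool_rot: [-0.0, 0.662, 0.75, -0.0]
contact_force: [-0.4, 0.4, -1.4]
gripper_width: 0.571
```

```bash
python3 s.py
```

```text
[ 0.5104 -0.1076  0.0732] [-0.4  0.4 -1.4] [0.011 0.007 0.039] 20.6333
```

Call:
drive_tool(increments="0 0 -0.001 0;0 0 0 0;0 0 0 0")

```text
t: 20.88
eef_pos: [0.5104, -0.1076, 0.0723]
tool_rot: [-0.0, 0.662, 0.75, -0.0]
contact_force: [-0.4, 0.8, -0.4]
gripper_width: 0.577
```

Call:
drive_tool(increments="0 0 -0.001 0;0 0 0 0;0 0 0 0")

```text
t: 21.13
eef_pos: [0.5104, -0.1075, 0.0712]
tool_rot: [-0.0, 0.662, 0.75, -0.0]
contact_force: [0.0, 1.0, -1.5]
gripper_width: 0.572
```

Call:
drive_tool(increments="0 0 -0.001 0;0 0 0 0;0 0 0 0")

```text
t: 21.38
eef_pos: [0.5104, -0.1076, 0.0703]
tool_rot: [-0.0, 0.662, 0.75, -0.0]
contact_force: [0.1, 0.5, -0.6]
gripper_width: 0.57
```

```bash
python3 s.py
```

```text
[ 0.5104 -0.1076  0.0703] [ 0.1  0.5 -0.6] [-0.029 -0.017 -0.012] 21.3833
```

Call:
drive_tool(increments="0 0 -0.0007 0;0 0 0 0;0 0 0 0")

```text
t: 21.63
eef_pos: [0.5105, -0.1076, 0.0697]
tool_rot: [0.0, 0.662, 0.75, 0.0]
contact_force: [-1.3, -1.0, 1.7]
gripper_width: 0.575
```

Call:
drive_tool(increments="0 0 -0.0007 0;0 0 0 0;0 0 0 0")

```text
t: 21.88
eef_pos: [0.5106, -0.1076, 0.0695]
tool_rot: [0.0, 0.662, 0.75, -0.0]
contact_force: [-2.6, -0.3, 7.6]
gripper_width: 0.574
```

```bash
python3 s.py
```

```text
[ 0.5106 -0.1076  0.0695] [-2.6 -0.3  7.6] [0.147 0.535 0.022] 21.8833
```

Call:
drive_tool(increments="0 0 0.0006 0;0 0 0 0;0 0 0 0")

```text
t: 22.13
eef_pos: [0.5106, -0.1076, 0.0696]
tool_rot: [0.0, 0.662, 0.75, 0.0]
contact_force: [-0.9, 0.8, 2.7]
gripper_width: 0.574
```

```bash
python3 s.py;python3 glass.py pics/m1.png .061
python3 - <<'E'
from h import *
a=cv2.imread("pics/m1.png");cv2.imwrite("pics/m2.png",cv2.resize(np.clip(a[150:350,60:450].astype(float)*2.2,0,255).astype(np.uint8),None,fx=2,fy=2,interpolation=cv2.INTER_CUBIC))
E
```

```text
[ 0.5106 -0.1076  0.0696] [-0.9  0.8  2.7] [ 0.081  0.154 -0.007] 22.1333
22.1333 [ 0.5106 -0.1076  0.0696] [1.000e-04 6.620e-01 7.495e-01 1.000e-04] [-0.9  0.8  2.7] 0.574
[467.4  68.8] 593 [0.6098 0.0035 0.061 ]
[491.3  68.7] 1094 [0.6285 0.0096 0.061 ]
[252.9 254.1] 3242 [ 0.5106 -0.1078  0.061 ]
```

View pics/m2.png

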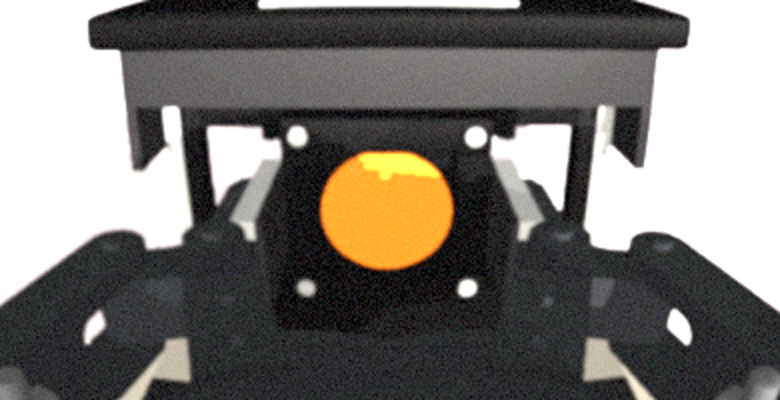

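Call:
drive_tool(increments="0 0 0 0;0 0 0 0;0 0 0 0;0 0 0 0", grip=0.65)

```text
t: 22.52
eef_pos: [0.5103, -0.1075, 0.0693]
tool_rot: [-0.0, 0.662, 0.75, -0.0]
contact_force: [0.1, -0.2, 0.6]
gripper_width: 0.653
```

```bash
python3 s.py;python3 glass.py pics/n1.png .061
python3 - <<'E'
from h import *
a=cv2.imread("pics/n1.png");cv2.imwrite("pics/n2.png",cv2.resize(np.clip(a[150:350,60:450].astype(float)*2.2,0,255).astype(np.uint8),None,fx=2,fy=2,interpolation=cv2.INTER_CUBIC))
E
```

```text
[ 0.5103 -0.1075  0.0693] [ 0.1 -0.2  0.6] [ 0.015 -0.009  0.006] 22.5167
22.5167 [ 0.5103 -0.1075  0.0693] [-1.000e-04  6.619e-01  7.496e-01 -0.000e+00] [ 0.1 -0.2  0.6] 0.653
[468.1  69.4] 601 [0.6098 0.0032 0.061 ]
[491.8  68.9] 1094 [0.6284 0.0096 0.061 ]
[253.3 254.5] 3206 [ 0.5105 -0.1078  0.061 ]
```

View pics/n2.png

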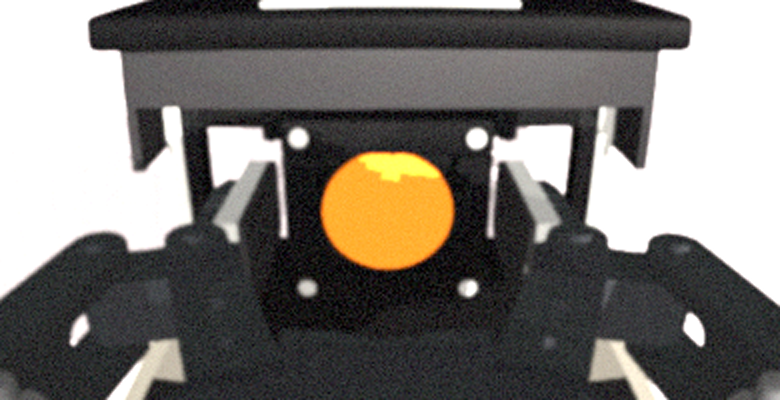

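Both fingers are clear of the filter and the contact force is close to zero. Now I'll rise straight up and check the seating.

Call:
drive_tool(increments="0 0 0.004 0;0 0 0.008 0;0 0 0.015 0;0 0 0.03 0;0 0 0.04 0;0 0 0.04 0;0.0022 -0.018 0.02 0;0.0036 -0.03 0 0;0.0036 -0.03 0 0;0.0024 -0.02 0 0;0 0 0 0;0 0 0 0")

```text
t: 23.57
eef_pos: [0.522, -0.2067, 0.227]
tool_rot: [0.0, 0.663, 0.749, 0.0]
contact_force: [0.1, 0.9, -0.2]
gripper_width: 0.655
```

Call:
drive_tool(increments="0 0 0 0;0 0 0 0", grip=0)

```text
t: 23.73
eef_pos: [0.5223, -0.204, 0.2268]
tool_rot: [-0.0, 0.661, 0.75, 0.0]
contact_force: [0.5, 0.2, 0.1]
gripper_width: 0.378
```

```bash
python3 glass.py pics/o1.png .061
python3 - <<'E'
from h import *
from station import bot
a=cv2.imread("pics/o1.png");cv2.imwrite("pics/o2.png",cv2.resize(np.clip(a[15:215,165:350].astype(float)*1.8,0,255).astype(np.uint8),None,fx=3,fy=3,interpolation=cv2.INTER_CUBIC))
b=bot.read_camera("top")[:,:,::-1];cv2.imwrite("pics/o_top.png",cv2.resize(np.clip(b[165:245,305:405].astype(float)*1.8,0,255).astype(np.uint8),None,fx=6,fy=6,interpolation=cv2.INTER_CUBIC))
E
```

```text
23.7333 [ 0.5223 -0.204   0.2268] [-1.000e-04  6.611e-01  7.503e-01  3.000e-04] [0.5 0.2 0.1] 0.378
[399.6  10.1] 442 [0.6524 0.0033 0.061 ]
[253.3  84.8] 993 [ 0.5107 -0.1091  0.061 ]
```

View pics/o2.png

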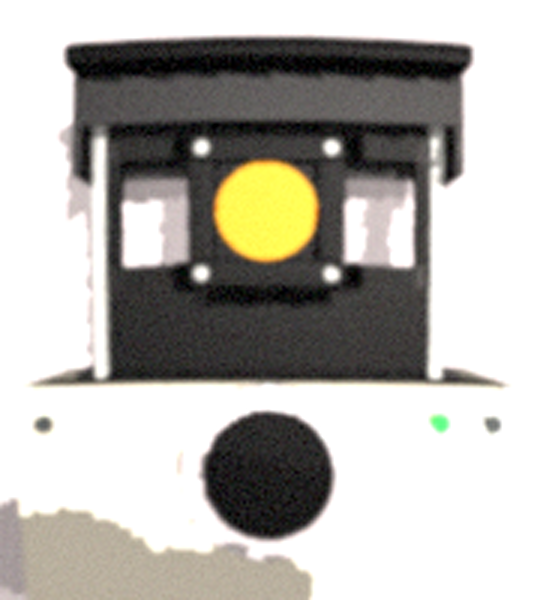

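View pics/o_top.png

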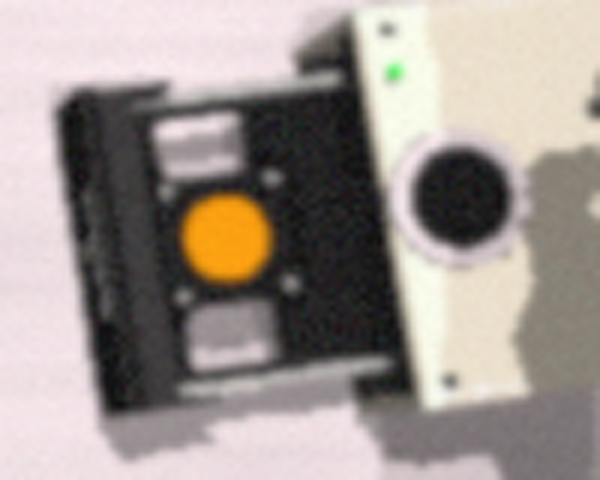

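The filter is seated: the frame is square in the pocket, the glass is central, and both tray windows are symmetric. Next I'll go in front of the drawer with the gripper shut.

Call:
drive_tool(increments="-0.0036 0.0316 0 0;-0.0036 0.0316 0 0;-0.0036 0.0316 0 0;-0.0036 0.0316 0 0;-0.0036 0.0316 0 0;-0.0036 0.0316 0 0;0 0 -0.035 0;0 0 -0.035 0;0 0 -0.035 0;0 0 -0.035 0;0 0 -0.02 0;0 0 0 0", grip=0)

```text
t: 24.83
eef_pos: [0.4975, -0.0153, 0.0628]
tool_rot: [-0.003, 0.661, 0.75, -0.002]
contact_force: [-0.8, 0.1, 0.1]
gripper_width: -0.001
```

Call:
drive_tool(increments="0 0 0 0;0 0 0 0;0 0 0 0")

```text
t: 25.08
eef_pos: [0.5021, -0.0157, 0.0683]
tool_rot: [0.001, 0.662, 0.75, 0.001]
contact_force: [-0.6, 0.4, 0.2]
gripper_width: 0.004
```

```bash
python3 glass.py pics/p1.png .061
```

```text
25.0833 [ 0.5021 -0.0157  0.0683] [0.0012 0.6619 0.7496 0.0011] [-0.6  0.4  0.2] 0.004
[400.1  71. ] 1558 [0.5589 0.0818 0.061 ]
[460.  182.3] 655 [0.6074 0.0346 0.061 ]
[481.9 187.2] 1166 [0.626  0.0344 0.061 ]
```

View pics/p1.png

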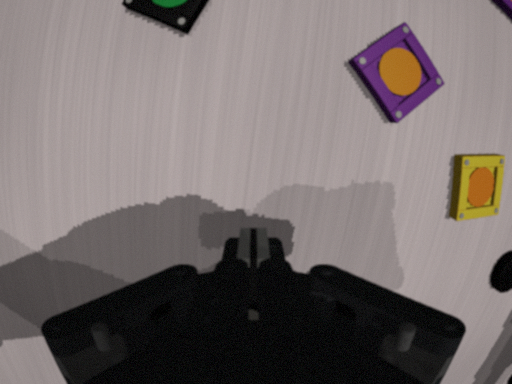

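Call:
drive_tool(increments="0.0006 -0.006 0 0;0.0006 -0.006 0 0;0.0005 -0.004 0 0;0.0005 -0.004 0 0;0.0004 -0.003 0 0;0.0004 -0.003 0 0;0.0002 -0.002 0 0;0.0003 -0.002 0 0;0 0 0 0")

```text
t: 25.88
eef_pos: [0.504, -0.0457, 0.0664]
tool_rot: [-0.0, 0.662, 0.75, 0.0]
contact_force: [-0.9, 2.3, 0.7]
gripper_width: 0.0
```

Call:
drive_tool(increments="0.0003 -0.003 0 0;0.0004 -0.003 0 0;0.0004 -0.003 0 0;0.0004 -0.003 0 0")

```text
t: 26.22
eef_pos: [0.5056, -0.0577, 0.0665]
tool_rot: [-0.0, 0.662, 0.75, 0.0]
contact_force: [-0.7, 4.9, 0.8]
gripper_width: 0.003
```

Call:
drive_tool(increments="0.0004 -0.0035 0 0;0.0004 -0.0035 0 0;0.0004 -0.0035 0 0;0.0004 -0.0035 0 0;0.0004 -0.0035 0 0;0.0005 -0.0035 0 0;0.0004 -0.0035 0 0;0.0004 -0.0035 0 0;0.0004 -0.0035 0 0")

```text
t: 26.97
eef_pos: [0.5095, -0.0891, 0.0665]
tool_rot: [-0.0, 0.662, 0.75, 0.0]
contact_force: [-0.4, 5.7, -0.9]
gripper_width: 0.001
```

Call:
drive_tool(increments="0.0004 -0.0035 0 0;0.0004 -0.0035 0 0;0.0004 -0.0035 0 0;0.0004 -0.0035 0 0;0.0005 -0.0035 0 0;0.0004 -0.0035 0 0;0.0004 -0.0035 0 0;0.0004 -0.0035 0 0;0.0004 -0.003 0 0;0 0 0 0")

```text
t: 27.8
eef_pos: [0.5135, -0.1204, 0.0665]
tool_rot: [0.0, 0.662, 0.75, 0.001]
contact_force: [1.2, 5.6, -1.3]
gripper_width: -0.006
```

Call:
drive_tool(increments="0.0002 -0.0015 0 0;0.0002 -0.0015 0 0;0.0002 -0.0015 0 0;0.0002 -0.0015 0 0;0.0001 -0.0015 0 0;0.0001 -0.0015 0 0;0.0001 -0.001 0 0;0.0001 -0.001 0 0;0 0 0 0")

```text
t: 28.55
eef_pos: [0.5148, -0.1308, 0.0665]
tool_rot: [-0.0, 0.662, 0.75, 0.001]
contact_force: [1.0, 6.2, -0.3]
gripper_width: 0.002
```

Call:
drive_tool(increments="0.0001 -0.0005 0 0;0.0001 -0.0005 0 0;0 -0.0005 0 0;0 -0.0005 0 0;0 0 0 0")

```text
t: 28.97
eef_pos: [0.515, -0.1325, 0.0665]
tool_rot: [-0.0, 0.662, 0.75, 0.001]
contact_force: [1.6, 6.2, -0.1]
gripper_width: 0.002
```

Call:
drive_tool(increments="0.0001 -0.0005 0 0;0 -0.0005 0 0;0 0 0 0")

```text
t: 29.22
eef_pos: [0.5151, -0.1334, 0.0665]
tool_rot: [-0.0, 0.662, 0.75, 0.001]
contact_force: [0.2, 7.4, -1.0]
gripper_width: 0.001
```

Call:
drive_tool(increments="0 -0.0005 0 0;0 -0.0005 0 0;0 0 0 0")

```text
t: 29.47
eef_pos: [0.5152, -0.1341, 0.0665]
tool_rot: [-0.0, 0.661, 0.75, 0.001]
contact_force: [1.6, 7.5, -0.8]
gripper_width: 0.005
```

Call:
drive_tool(increments="0 -0.0005 0 0;0 0 0 0;0 0 0 0")

```text
t: 29.72
eef_pos: [0.5152, -0.1342, 0.0665]
tool_rot: [-0.0, 0.661, 0.75, 0.001]
contact_force: [-0.3, 8.6, -0.2]
gripper_width: -0.001
```

Call:
drive_tool(increments="0 -0.0005 0 0;0 -0.0003 0 0;0 0 0 0")

```text
t: 29.97
eef_pos: [0.5152, -0.1344, 0.0665]
tool_rot: [-0.0, 0.661, 0.75, 0.001]
contact_force: [1.3, 10.5, -0.1]
gripper_width: 0.002
```

Call:
drive_tool(increments="0 -0.0004 0 0;0 0 0 0;0 0 0 0")

```text
t: 30.22
eef_pos: [0.5152, -0.1345, 0.0665]
tool_rot: [-0.001, 0.661, 0.75, 0.002]
contact_force: [1.7, 10.4, 0.1]
gripper_width: -0.0
```

Call:
drive_tool(increments="0 -0.0005 0 0;0 0 0 0;0 0 0 0")

```text
t: 30.47
eef_pos: [0.5153, -0.1347, 0.0665]
tool_rot: [-0.001, 0.661, 0.75, 0.002]
contact_force: [0.4, 10.7, -0.5]
gripper_width: 0.0
```

```bash
python3 s.py
```

```text
[ 0.5153 -0.1347  0.0665] [ 0.4 10.7 -0.5] [ 2.271 -0.091  0.029] 30.4667
```

Call:
drive_tool(increments="0 -0.0005 0 0;0 0 0 0;0 0 0 0")

```text
t: 30.72
eef_pos: [0.5153, -0.1348, 0.0665]
tool_rot: [-0.001, 0.661, 0.751, 0.002]
contact_force: [0.2, 13.4, 0.1]
gripper_width: 0.001
```

Call:
drive_tool(increments="0 0 0 0;0 0 0 0")

```text
t: 30.88
eef_pos: [0.5152, -0.1348, 0.0665]
tool_rot: [-0.001, 0.661, 0.751, 0.002]
contact_force: [-0.3, 13.4, 1.1]
gripper_width: 0.0
```

Call:
drive_tool(increments="-0.0002 0.002 0 0;-0.0002 0.002 0 0;-0.0004 0.003 0 0;-0.0004 0.003 0 0;-0.0004 0.003 0 0;-0.0004 0.003 0 0;-0.0004 0.003 0 0;-0.0004 0.003 0 0;0 0 0 0;0 0 0 0")

```text
t: 31.72
eef_pos: [0.5116, -0.1167, 0.0665]
tool_rot: [0.0, 0.662, 0.749, -0.0]
contact_force: [0.5, -0.1, -0.1]
gripper_width: -0.001
```

```bash
python3 s.py;python3 glass.py pics/q1.png .061
```

```text
[ 0.5116 -0.1167  0.0665] [ 0.5 -0.1 -0.1] [ 0.007  0.011 -0.017] 31.7167
31.7167 [ 0.5116 -0.1167  0.0665] [ 1.000e-04  6.621e-01  7.494e-01 -3.000e-04] [ 0.5 -0.1 -0.1] -0.001
[485.5  57.4] 1841 [0.6213 0.004  0.061 ]
```

Contact is lost with the drawer staying in, so it has latched. Now I'll back off and look.

Call:
drive_tool(increments="-0.0018 0.015 0 0;-0.0024 0.02 0 0;-0.0024 0.02 0 0;0 0 0.03 0;0 0 0.04 0;0 0 0.04 0;0 0 0.03 0;0 0.02 0 0;0 0.02 0 0;0 0.02 0 0;0 0 0 0;0 0 0 0")

```text
t: 32.77
eef_pos: [0.5051, -0.0005, 0.2067]
tool_rot: [0.0, 0.661, 0.75, 0.0]
contact_force: [0.6, 0.1, -0.6]
gripper_width: 0.006
```

```bash
python3 s.py
python3 - <<'E'
from station import bot
import cv2
for n in("top","scene","wrist"): cv2.imwrite(f"pics/r_{n}.png",bot.read_camera(n)[:,:,::-1])
E
```

```text
[ 5.051e-01 -5.000e-04  2.067e-01] [ 0.6  0.1 -0.6] [-0.013 -0.023  0.074] 32.7667
```

View pics/r_top.png

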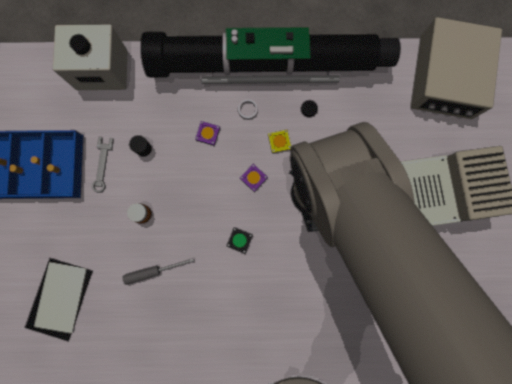

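View pics/r_scene.png

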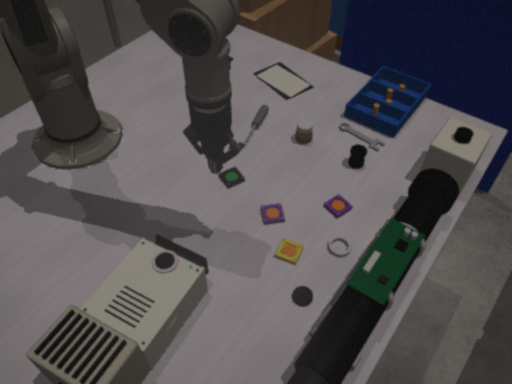

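View pics/r_wrist.png

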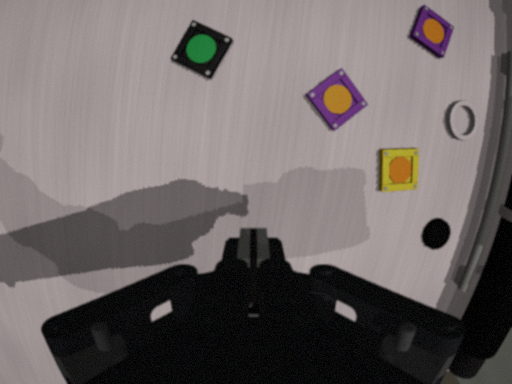

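In the scene view the drawer front is back at (180,251), where it started, and the other things look unmoved. I'll compare it with the first picture.

Run:
```python
import cv2,numpy as np
a=cv2.imread("pics/a_scene.png");r=cv2.imread("pics/r_scene.png")
b=np.hstack([x[225:290,125:225] for x in(a,r)]);cv2.imwrite("pics/s1.png",cv2.resize(np.clip(b*1.6,0,255).astype(np.uint8),None,fx=3.9,fy=3.9,interpolation=cv2.INTER_CUBIC))
d=cv2.absdiff(a,r).max(2);print((d[235:275,150:215]>25).sum())
```

```text
163
```

View pics/s1.png

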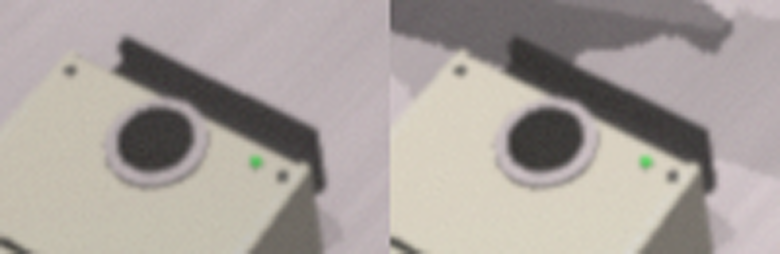

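The drawer front matches its original shut position in the side-by-side crop; the only difference is the arm's shadow. I'm handing in.

```bash
python3 -c "
from station import bot
print(bot.hand_in())"
```

```text
the job is handed in; nothing more can be done
None
```

The amber filter is in the drawer and the drawer is latched shut. I handed in at about 33 s; no verdict is reported.

- **Opening:** I pressed the drawer front in by feel. The stop lay about 10 mm beyond shut. At about 12 N the latch let go and the drawer sprang out fully.
- **Fitting:** The first lowering caught on a guide lead-in at 8–10 N. I lifted 2–3 mm, shifted 1–2 mm and lowered again. The filter touched the nest floor at the expected height. After release, the wrist and top views showed it seated square and central, about 1 mm from the nest centre I had measured.
- **Closing:** I pushed the drawer to the stop at about 13.4 N, under the 18 N limit, and backed off.
- **Last checks:**
  - The drawer stayed in, and its front matches the first scene picture.
  - The gripper is clear, with readings only at noise level.
  - By eye, the green filter and everything else I could see are where they were.
- **Not checked:** The closed front hides the filter, so I did not see it again after closing.
- **Disagreement:** A brief torque reading as the filter touched down suggested one gripper knuckle was near a drawer rail. It vanished on release, and the force there stayed below 8 N.

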